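# Cap a pipe manifold and set the gas flows for a back purge

### The job

Get the stainless manifold ready for back purging: put every blue purge cap lying on the bench onto an open pipe stub, one cap to a stub (any stub; stubs left over stay open), and press each down until it is fully home. Then turn the two flow knobs until each pointer tip stands squarely on the red mark of its own scale, and after that press the green button right in to start the purge. Leave caps and pointers so, and do not knock the spray can, the chipping hammer or the red magnetic square about.

Things in the scene. Friction and masses are not known exactly. Their poses are not given: they have to be found in the camera images.
- cap0: Loose blue purge cap, 120 g, hollow below, standing skirt down; may be absent. Origin: centre of the lower rim of the skirt; z up along its axis. Skirt outer diameter 54, inner 46, open from z 0 to 24; flat disc on top to z 28; black round grip knob on the axis, diameter 22, from z 28 to 56 (top).
- cap1: Loose blue purge cap, 120 g, hollow below, standing skirt down; may be absent. Origin: centre of the lower rim of the skirt; z up along its axis. Skirt outer diameter 54, inner 46, open from z 0 to 24; flat disc on top to z 28; black round grip knob on the axis, diameter 22, from z 28 to 56 (top).
- cap2: Loose blue purge cap, 120 g, hollow below, standing skirt down; may be absent. Origin: centre of the lower rim of the skirt; z up along its axis. Skirt outer diameter 54, inner 46, open from z 0 to 24; flat disc on top to z 28; black round grip knob on the axis, diameter 22, from z 28 to 56 (top).
- cap3: Loose blue purge cap, 120 g, hollow below, standing skirt down; may be absent. Origin: centre of the lower rim of the skirt; z up along its axis. Skirt outer diameter 54, inner 46, open from z 0 to 24; flat disc on top to z 28; black round grip knob on the axis, diameter 22, from z 28 to 56 (top).
- port0 (a point): Centre of the open top of a vertical pipe stub of the fixed manifold, 78 above the bench, z up. Stub outer diameter 40, 28 above its flange; four on a 90 mm square. An orange sleeve (diameter 56) on it slides stiffly (9 N) and stays where pushed: a cap just laid on rests with its skirt rim 8 below the pipe end; pressed home, the sleeve sits on the flange and the rim is 20 below the pipe end.
- port1 (a point): Centre of the open top of a vertical pipe stub of the fixed manifold, 78 above the bench, z up. Stub outer diameter 40, 28 above its flange; four on a 90 mm square. An orange sleeve (diameter 56) on it slides stiffly (9 N) and stays where pushed: a cap just laid on rests with its skirt rim 8 below the pipe end; pressed home, the sleeve sits on the flange and the rim is 20 below the pipe end.
- port2 (a point): Centre of the open top of a vertical pipe stub of the fixed manifold, 78 above the bench, z up. Stub outer diameter 40, 28 above its flange; four on a 90 mm square. An orange sleeve (diameter 56) on it slides stiffly (9 N) and stays where pushed: a cap just laid on rests with its skirt rim 8 below the pipe end; pressed home, the sleeve sits on the flange and the rim is 20 below the pipe end.
- port3 (a point): Centre of the open top of a vertical pipe stub of the fixed manifold, 78 above the bench, z up. Stub outer diameter 40, 28 above its flange; four on a 90 mm square. An orange sleeve (diameter 56) on it slides stiffly (9 N) and stays where pushed: a cap just laid on rests with its skirt rim 8 below the pipe end; pressed home, the sleeve sits on the flange and the rim is 20 below the pipe end.
- left_knob_grip (a point): Black flow knob on the left half of the grey flow panel (left = panel +y): point on its vertical axis at grip height, 97 above the bench. Its bar grip runs along this frame's x, 42 long, 14 thick (along y), from 23 below to 7 above this point; the frame turns with it. 1 rad clockwise from above moves its pointer 10 mm to panel -y; 9 rad between stops; 0.06 N m.
- right_knob_grip (a point): Blue flow knob on the right half of the grey flow panel (left = panel +y): point on its vertical axis at grip height, 97 above the bench. Its bar grip runs along this frame's x, 42 long, 14 thick (along y), from 23 below to 7 above this point; the frame turns with it. 1 rad clockwise from above moves its pointer 10 mm to panel -y; 9 rad between stops; 0.06 N m.
- left_tip (a point): Tip of the black pointer of the left scale, moved along panel y by the left knob; axes those of the panel.
- right_tip (a point): Tip of the black pointer of the right scale, moved along panel y by the right knob; axes those of the panel.
- left_mark: Red set mark of the left scale, a stripe 5 wide along panel y (26 long along x) fixed on the white scale. Origin on the middle line of the stripe, on the panel's top face, 50 towards panel -x from the stripe's middle; axes those of the panel. The pointer is on the mark when the tip has the same panel y as this origin.
- right_mark: Red set mark of the right scale, a stripe 5 wide along panel y (26 long along x) fixed on the white scale. Origin on the middle line of the stripe, on the panel's top face, 50 towards panel -x from the stripe's middle; axes those of the panel. The pointer is on the mark when the tip has the same panel y as this origin.
- start_top (a point): Centre of the top face of the green push button (28 diameter) between the knobs on the panel; pressed straight down, travel 6, about 5 N, springs back.
- start (a joint): Travel of the green button: 0 out, 0.006 m fully in.
- spray: Bystander: white spray can, diameter 52, height 170, loose; origin at centre of underside.
- chip: Bystander: chipping hammer, 240 long, lying; origin at its middle underneath, x along the handle to the head.
- square: Bystander: red L-shaped magnetic square, legs 100 long, 14 thick, lying; origin underneath the middle of one leg.
Mind the look-alikes: they are no part of the job. Leave any pink or yellow look-alike of the cap1 alone.

How it is judged:
By the outcome, as a careful person would: the job done as asked, in the order asked, and still so for the second after the job is handed in, with the robot touching nothing.
Of cap0, cap1, cap2, cap3 only 2 to 4 are there at a start; the rules pass over those that are not, and their reading is None.
At some moment in a run one of cap0, cap1, cap2, cap3 may be knocked a few centimetres aside while the robot is not near it.
Once in a run the grip may slacken for a moment while it holds something.
It also fails if it takes over 210 s, if anything falls off the work surface, if the arm or the gripper's body presses on something with over 40 N, if the wrist force passes 120 N, or if a joint passes its speed limit or range.

### The arm

A 6-joint arm with a two-finger parallel gripper is mounted at the origin on the work surface. World frame = base frame: x ahead of the robot, y to its left, z up, the work surface at z = 0. Lengths are in m, angles in rad, forces in N, time in s.
With the tool pointing down it reaches from about 0.325 to 0.775 m from the base axis. Payload 5.5 kg.
Tool frame: the origin (TCP) lies at the very end of the fingers, on their centre line; the grasp point (between the pads) lies 19 mm behind it (bot.grip_point_offset is the z of the grasp point in the tool frame, in m); z points along the fingers, y is the line along which they close (so a half turn about z gives the same grasp; the last joint's range is limited). The gripper opens to 85 mm and grips with 20 to 120 N. Pads are 22 mm wide; open, the fingers measure 114 mm over their backs; the gripper's body (76 mm by 85 mm) begins 54 mm behind the grasp point. The pads swing forward as they close: fully open they stand 13 mm farther back than shut.
Start: joints at [1.14, 0.091, 1.231, -0, 1.82, -0.057], TCP at [0.219, 0.559, 0.206] pointing down, gripper open.
Joint ranges: [-2.87, 2.87], [-0.86, 2.18], [0.17, 2.46], [-1.51, 4.65], [0.06, 2.69], [-2.65, 2.65]. Speed limits (rad/s): [2.57, 2.57, 3.01, 3.14, 3.14, 3.14].

### API

Orientations are given as a unit quaternion [x, y, z, w].
In Python, from plant import bot gives the robot as it stands.
- The arm moves only by the tool apply_moves, never from a script. Its argument "deltas" is a list of rows, each a list of 3 entries, a list of its own where there are three numbers: the opening, from 0 (shut) to 1 (fully open), then the shift along the tool's x, y, z in cm, then the turn, a rotation vector about the tool's x, y, z in degrees. A call has 1 to 10 rows; each row is the pose to reach, as a shift and turn from the pose commanded when the call began, along the tool's axes at that moment; what a row does not reach only later rows make up. A row lasts 1/12 s, in which the tool goes at most 41.7 mm and 7.16 degrees, less where a joint would pass 70% of its speed; a pose out of reach is approached as far as the arm can. A call with a gripper value outside its range is refused whole. The fingers move at their own pace and stop on an object; "grip_force" is the grip in N (left out, the last holds). Time passes only in rows, so rows that repeat a pose let the fingers close. It gives the time, the measured TCP pose, the force, the opening and the grip force at its end, in the units of the state.
- bot.sense(): the state, without advancing time (a new reading comes with each control period).
- bot.grab_frame(name): name is "side" or "top" or "wrist"; returns a dict with "frame" (400x640x3 uint8, red, green, blue), "depth" (400x640 float32, m along the optical axis (not along the pixel's ray), 0 where there is no reading), "fx", "fy", "cx", "cy" (pixels), "R" (3x3) and "t" (3): a world point X has camera coordinates R X + t. Camera axes: x right, y down, z forward; pixel columns grow to the right and rows downward; lengths in m; the calibration is good to about 2 mm. A picture is of the moment at which its call begins.
- bot.hand_in(): hands the job in; it is judged then, once.
Trained networks look in the newest picture that a camera, given by its name, has taken for a name from the list of things; names that differ only in an ending like _2 or _b are one class to them, and where a whole thing is asked for, a point or a joint stands for the part that bears it (a point fixed in the world has none). Each returns a list of dicts, best first, with "score" (0 to 1); they miss things now and then, are a little off and sometimes report something else, mostly with a low value. They report only what shows in the picture. A call takes as long as a camera call. They do not tell look-alikes from the thing itself.
- bot.search_frame(camera, query): "bbox" ([centre column, centre row, width, height] in pixels, round what is visible of it).
- bot.cut_out(camera, query): "mask" (400x640 bool, what is visible of it) and "bbox" ([centre column, centre row, width, height] in pixels, round what is visible of it).
The state is a dict: "clock": time; "qpos": joint angles; "joint_velocities": joint speeds; "effort": joint torques, N m; "eef_pos": TCP position; "tcp_rot": TCP orientation; "wrist_force": force on the tool from outside, world axes, zero at the start; "wrist_torque": the same for the moment, N m; "grip_width": finger opening in m; "grasp_force": force on a finger pad.
Only numpy, scipy, OpenCV 4.12 (cv2) and the standard library are available. Lean on these libraries where they do the work, as an engineer would, in place of code of your own. Each camera call takes 0.05 s, during which the arm holds its last target. There are 200 camera calls.

## Working session

There is one attempt and no reset: what is moved stays moved. The work goes in short steps, Python scripts to look and compute and a tool call to move; the robot and the scene stay as the last step left them, time stands still between calls to the robot, and variables do not carry over. Pictures are saved under pics/ and viewed, at most 14 in all, crops included, and the job is handed in when it is done.

Besides the shell and the picture viewer there is one more tool, called after "Emit:" as name(argument=value, ...) on one line, values as JSON. apply_moves: Moves the arm, as the interface text tells. Its arguments: {"type":"object","properties":{"deltas":{"type":"array"},"grip_force":{"type":"number"}},"required":["deltas"]}

```bash
mkdir -p pics; ls; cat > h.py <<'E'
import numpy as np,cv2
from plant import bot
from scipy.spatial.transform import Rotation as Ro
def grab(c,name=None):
    f=bot.grab_frame(c)
    if name: cv2.imwrite(f'pics/{name}.png',f['frame'][:,:,::-1])
    return f
def pts(f,mask=None):
    d=f['depth']; v,u=np.nonzero((d>0)&(mask if mask is not None else True))
    z=d[v,u]; C=np.stack([(u-f['cx'])/f['fx']*z,(v-f['cy'])/f['fy']*z,z],1)
    return (C-f['t'])@np.array(f['R']),u,v   # R^T(C-t)
def pix(f,X):
    c=np.array(f['R'])@np.array(X)+f['t']; return c[0]/c[2]*f['fx']+f['cx'],c[1]/c[2]*f['fy']+f['cy']
def onplane(f,u,v,z):
    R=np.array(f['R']);o=-R.T@f['t'];d=R.T@np.array([(u-f['cx'])/f['fx'],(v-f['cy'])/f['fy'],1]);return o+d*(z-o[2])/d[2]
E
python3 - <<'E'
from h import *
s=bot.sense();print(s)
for c in('top','side'):
    f=grab(c,c+'0');print(c,f['fx'],f['cx'],f['cy'],np.round(f['R'],3).tolist(),np.round(f['t'],3))
    for q in('cap0','port0','left_knob_grip','left_mark','left_tip','start_top','spray','chip','square'):
        for r in bot.cut_out(c,q)[:6]:
            P,_,_=pts(f,r['mask']); 
            print(q,round(r['score'],2),np.round(r['bbox']).astype(int).tolist(),np.round(np.median(P,0),3) if len(P) else None, np.round(np.percentile(P[:,2],98),3) if len(P) else '')
E
```

```text
pics
{'clock': 0.0, 'qpos': array([ 1.14028325e+00,  9.18700831e-02,  1.23191480e+00,  1.54585687e-05,
        1.81981530e+00, -5.66880860e-02]), 'joint_velocities': array([-0.00106354,  0.00164132,  0.00076039, -0.00116914, -0.00114636,
        0.00040306]), 'effort': array([-1.80522959e-03, -4.58743465e+01, -4.18009722e+01, -1.99504950e-05,
        1.17604624e-02, -7.13617368e-06]), 'eef_pos': array([0.21895216, 0.55825049, 0.20442789]), 'tcp_rot': array([ 1.85824099e-01,  9.82582514e-01, -9.72322625e-04, -2.49378188e-04]), 'wrist_force': array([ 0.39174885,  0.06455634, -0.86848158]), 'wrist_torque': array([ 0.01265453, -0.01572176, -0.01336087]), 'grasp_force': 0.0, 'grip_width': 0.08486575077648081}
top 506.4273594630235 315.74304614201327 202.79337250007356 [[0.002, -1.0, -0.011], [-0.986, -0.0, -0.167], [0.167, 0.011, -0.986]] [0.078 0.551 1.429]
cap0 0.85 [357, 242, 21, 17] [ 0.442 -0.042  0.029] 0.06
cap0 0.83 [314, 258, 17, 19] [0.393 0.08  0.029] 0.06
cap0 0.81 [320, 201, 20, 13] [0.559 0.069 0.028] 0.059
cap0 0.79 [321, 158, 14, 21] [0.692 0.064 0.028] 0.06
cap0 0.67 [326
[... 658 characters left out ...]
.241]
cap0 0.8 [321, 201, 17, 17] [0.56  0.061 0.026] 0.057
cap0 0.63 [306, 211, 20, 16] [0.497 0.045 0.026] 0.056
cap0 0.56 [273, 214, 20, 19] [0.396 0.072 0.025] 0.056
cap0 0.54 [342, 224, 21, 23] [ 0.569 -0.043  0.026] 0.056
cap0 0.48 [363, 193, 16, 20] [0.693 0.054 0.026] 0.057
port0 0.82 [278, 170, 69, 55] [0.467 0.226 0.046] 0.077
left_knob_grip 0.66 [340, 270, 18, 21] [ 0.491 -0.222  0.086] 0.105
start_top 0.63 [347, 294, 7, 7] [ 0.482 -0.287  0.08 ] 0.084
start_top 0.15 [341, 270, 19, 18] [ 0.491 -0.222  0.086] 0.105
spray 0.83 [271, 113, 16, 46] [0.52  0.459 0.102] 0.17
chip 0.75 [393, 224, 81, 35] [ 0.707 -0.081  0.021] 0.028
square 0.62 [224, 146, 39, 14] [0.323 0.452 0.01 ] 0.016
```

```bash
python3 - <<'E'
import cv2
a=cv2.imread('pics/top0.png')[100:320,140:500];cv2.imwrite('pics/t0c.png',cv2.resize(a,None,fx=2.2,fy=2.2,interpolation=cv2.INTER_CUBIC))
E
```

```text
(no output)
```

View pics/t0c.png

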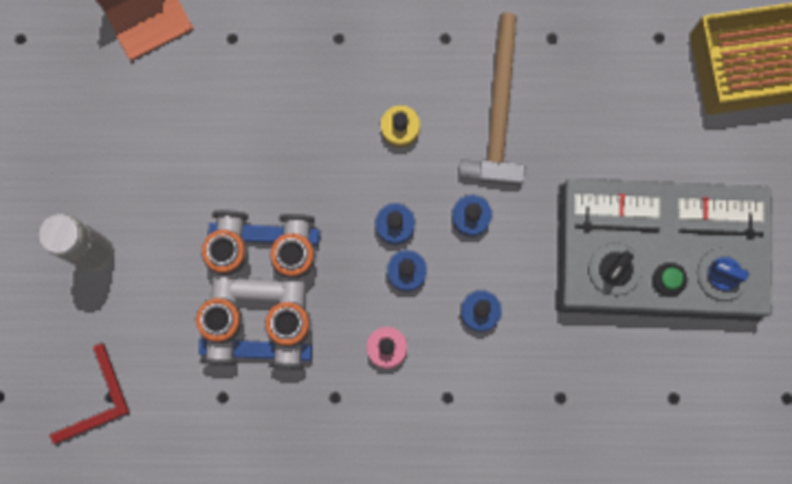

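Blue caps (full-image pixels): (319,201), (354,198), (324,223), (358,241). The look-alikes are pink at (316,258) and yellow at (322,157), and I'll leave those. Four stubs, all open. Next I move above the caps and look with the wrist camera.

Emit:
apply_moves(deltas=[[0.55,[-22,-19.5,-9],[0,0,-21.4]],[0.55,[-22,-19.5,-9],[0,0,-21.4]],[0.55,[-22,-19.5,-9],[0,0,-21.4]],[0.55,[-22,-19.5,-9],[0,0,-21.4]],[0.55,[-22,-19.5,-9],[0,0,-21.4]],[0.55,[-22,-19.5,-9],[0,0,-21.4]],[0.55,[-22,-19.5,-9],[0,0,-21.4]],[0.55,[-22,-19.5,-9],[0,0,-21.4]],[0.55,[-22,-19.5,-9],[0,0,-21.4]],[0.55,[-22,-19.5,-9],[0,0,-21.4]]])

```text
clock: 1.83
eef_pos: [0.3531, 0.2963, 0.2962]
tcp_rot: [0.001, 1.0, 0.001, 0.0]
wrist_force: [0.6, 0.3, 0.3]
grip_width: 0.0468
grasp_force: 0.0
```

```bash
cat >> h.py <<'E'
def circ(P2):
    x,y=P2.T; A=np.c_[2*x,2*y,np.ones(len(x))]; s=np.linalg.lstsq(A,x*x+y*y,rcond=None)[0]
    return s[0],s[1],np.sqrt(s[2]+s[0]**2+s[1]**2)
def caps(c,f=None):
    f=f or grab(c); out=[]
    for r in bot.cut_out(c,'cap0'):
        if r['score']<.3: continue
        m=r['mask']; P,u,v=pts(f,m)
        if len(P)<20: continue
        col=f['frame'][m].astype(int); b=np.mean((col[:,2]>col[:,0]+30)&(col[:,2]>col[:,1]+10))
        top=P[:,2].max(); k=P[P[:,2]>np.percentile(P[:,2],99)-.006]
        kc=(k[:,:2].max(0)+k[:,:2].min(0))/2
        d=P[(P[:,2]<np.percentile(P[:,2],99)-.024)&(P[:,2]>np.percentile(P[:,2],99)-.032)]
        dc=cv2.minEnclosingCircle((d[:,:2]*1000).astype(np.float32)) if len(d)>5 else None
        out.append((r['score'],b,kc,dc,np.percentile(P[:,2],99),r['bbox']))
        print('cap s%.2f blue%.2f knob %s disc %s ztop %.3f px %s'%(r['score'],b,np.round(kc,4),np.round([*dc[0],dc[1]],1) if dc else None,out[-1][4],np.round(r['bbox']).astype(int)))
    return f,out
def st():
    s=bot.sense();R=Ro.from_quat(s['tcp_rot']).as_matrix();print('t%.2f tcp'%s['clock'],np.round(s['eef_pos'],4),'yaw %.2f'%np.degrees(np.arctan2(R[1,1],R[0,1])),'tilt',np.round(R[:2,2],4),'q',np.round(s['qpos'],2),'F',np.round(s['wrist_force'],1),'w %.4f gf %.1f'%(s['grip_width'],s['grasp_force']));return s,R
def to(x,y,z):
    s,R=st();print('tool shift cm',np.round(R.T@(np.array([x,y,z])-s['eef_pos'])*100,2))
E
python3 - <<'E'
from h import *
f=grab('wrist','w0');st();print(np.round(f['R'],3).tolist(),f['t'],f['fx'])
g=grab('top')
P,u,v=pts(g)
m=(abs(P[:,2]-.078)<.004)&(abs(P[:,0]-.47)<.12)&(abs(P[:,1]-.25)<.1)
lab=cv2.kmeans(P[m][:,:2].astype(np.float32),4,None,(3,50,1e-5),5,cv2.KMEANS_PP_CENTERS)
for i in range(4):
    q=P[m][lab[1].ravel()==i]; print(len(q),np.round(q.mean(0),4),np.round((q.max(0)+q.min(0))/2,4),circ(q[:,:2]),np.round(q.max(0)-q.min(0),3))
caps('top',g)
E
```

```text
t1.88 tcp [0.3526 0.2969 0.2954] yaw 89.95 tilt [-0.0002  0.0005] q [ 0.63 -0.24  1.39  0.    2.   -0.94] F [-0.5 -0.3 -0.6] w 0.0472 gf 0.0
[[0.001, 1.0, 0.002], [0.966, -0.002, 0.26], [0.26, 0.002, -0.966]] [-0.2973976  -0.3974083   0.37176094] 306.96379479351145
43 [0.5108 0.201  0.0774] [0.5127 0.2014 0.0779] (np.float64(0.5121190246528656), np.float64(0.203135889496357), np.float64(0.019485395165575525)) [0.043 0.042 0.008]
49 [0.5165 0.2917 0.0767] [0.5171 0.2917 0.0777] (np.float64(0.5165862533347244), np.float64(0.2923387614123735), np.float64(0.019852121711896105)) [0.052 0.051 0.007]
50 [0.4215 0.206  0.0776] [0.4201 0.2044 0.0778] (np.float64(0.4215475862469626), np.float64(0.2069355710559024), np.float64(0.01942999846858397)) [0.045 0.045 0.008]
45 [0.4267 0.2961 0.0773] [0.4256 0.2964 0.0781] (np.float64(0.427862190428734), np.float64(0.2967183068423167), np.float64(0.019120411713492064)) [0.04  0.042 0.008]
cap s0.84 blue0.00 knob [0.3948 0.0804] disc [395.1  80.7  24.7] ztop 0.060 px [314 257  16  20]
cap s0.76 blue0.73 knob [0.5608 0.0693] disc [561.1  70.2  25.8] ztop 0.061 px [318 200  17  13]
cap s0.71 blue0.76 knob [0.4964 0.0548] disc [496.   56.2  25.5] ztop 0.061 px [325 222  14  18]
cap s0.65 blue0.69 knob [ 0.5724 -0.0338] disc [572.1 -33.9  26.7] ztop 0.060 px [354 198  21  24]
cap s0.51 blue0.75 knob [ 0.4434 -0.0451] disc [443.1 -43.1  25.3] ztop 0.061 px [357 240  22  12]
cap s0.51 blue0.00 knob [0.6974 0.0635] disc [695.2  62.   25.8] ztop 0.060 px [323 157  14  19]
```

View pics/w0.png

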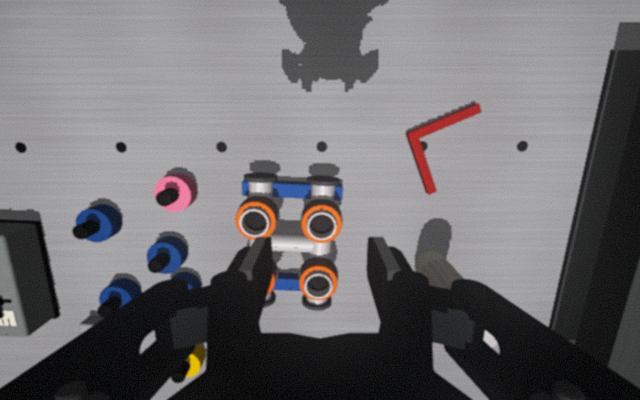

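The wrist view shows three stubs clearly, at (256,220), (321,222) and (318,283). The four blue caps are on the left at about (97,224), (166,255), (120,297) and (185,285). I'll measure ports and caps in this view.

```bash
cat >> h.py <<'E'
def ports(f):
    # bright ring pixels at z~.078: fit circle around each approx centre
    P,u,v=pts(f); 
    for c in [(.5121,.2031),(.5166,.2923),(.4215,.2069),(.4278,.2967)]:
        d=np.hypot(P[:,0]-c[0],P[:,1]-c[1]); m=(abs(P[:,2]-.078)<.003)&(d<.024)
        q=P[m]
        if len(q)>20: print('port',c,len(q),'mean',np.round(q.mean(0),4),'circ',np.round(circ(q[:,:2]),4))
E
python3 - <<'E'
from h import *
f=grab('wrist'); ports(f); caps('wrist',f)
g=grab('side'); ports(g); caps('side',g)
E
```

```text
port (0.5166, 0.2923) 159 mean [0.5179 0.2952 0.0763] circ [0.5175 0.2953 0.0183]
port (0.4215, 0.2069) 169 mean [0.4224 0.2099 0.0764] circ [0.423  0.2102 0.0182]
port (0.4278, 0.2967) 185 mean [0.4279 0.2999 0.0763] circ [0.4278 0.2998 0.0183]
cap s0.96 blue0.49 knob [0.4611 0.0988] disc [572.2 -32.6  27.2] ztop 0.056 px [118 298  44  38]
cap s0.92 blue0.00 knob [0.6971 0.0655] disc [700.6  72.6  25.8] ztop 0.056 px [189 367  34  38]
cap s0.74 blue0.00 knob [0.3954 0.082 ] disc [395.5  81.8  27.3] ztop 0.056 px [177 194  45  41]
cap s0.64 blue0.56 knob [ 0.4444 -0.0427] disc [445.3 -42.3  27.5] ztop 0.055 px [ 96 223  52  36]
cap s0.53 blue0.19 knob [0.3429 0.2523] disc None ztop 0.369 px [184 279  28  10]
port (0.5121, 0.2031) 25 mean [0.5171 0.2055 0.0771] circ [0.5141 0.2027 0.0183]
port (0.5166, 0.2923) 22 mean [0.5212 0.2933 0.0768] circ [0.5193 0.2922 0.0183]
port (0.4215, 0.2069) 22 mean [0.4241 0.2018 0.0775] circ [0.4247 0.2074 0.0188]
cap s0.74 blue0.75 knob [0.5628 0.0687] disc [563.5  68.8  28.3] ztop 0.057 px [322 203  17  17]
cap s0.74 blue0.72 knob [ 0.5749 -0.0367] disc [574.9 -36.5  26.4] ztop 0.058 px [342 225  23  22]
cap s0.71 blue0.75 knob [0.499  0.0513] disc [499.1  51.3  26.7] ztop 0.056 px [305 211  15  18]
cap s0.64 blue0.00 knob [0.3975 0.0805] disc [396.7  78.2  27.1] ztop 0.058 px [273 214  18  18]
cap s0.62 blue0.74 knob [ 0.446  -0.0458] disc [445.5 -45.8  27. ] ztop 0.057 px [301 241  19  22]
cap s0.53 blue0.00 knob [0.698  0.0626] disc [700.2  62.2  27.6] ztop 0.057 px [363 193  21  24]
```

Emit:
apply_moves(deltas=[[0.5,[-15.2,-24,5],[0,0,0]],[0.5,[-15.2,-24,5],[0,0,0]],[0.5,[-15.2,-24,5],[0,0,0]],[0.5,[-15.2,-24,5],[0,0,0]],[0.5,[-15.2,-24,5],[0,0,0]],[0.5,[-15.2,-24,5],[0,0,0]],[0.5,[-15.2,-24,5],[0,0,0]],[0.5,[-15.2,-24,5],[0,0,0]],[0.5,[-15.2,-24,5],[0,0,0]]])

```text
clock: 2.93
eef_pos: [0.5049, 0.0554, 0.244]
tcp_rot: [0.002, 1.0, -0.0, -0.002]
wrist_force: [-0.1, 0.9, -0.3]
grip_width: 0.0427
grasp_force: 0.0
```

```bash
python3 - <<'E'
from h import *
st();f=grab('wrist','w1'); ports(f); caps('wrist',f)
E
```

```text
t2.93 tcp [0.5049 0.0554 0.244 ] yaw 89.82 tilt [-0.0031 -0.    ] q [ 0.04 -0.14  1.39  0.    1.9  -1.53] F [-0.1  0.9 -0.3] w 0.0427 gf 0.0
port (0.5121, 0.2031) 272 mean [0.5122 0.205  0.0765] circ [0.5128 0.2045 0.0183]
port (0.5166, 0.2923) 297 mean [0.517  0.2944 0.0765] circ [0.5176 0.2941 0.0182]
port (0.4215, 0.2069) 339 mean [0.4227 0.2091 0.0765] circ [0.4232 0.2091 0.0183]
port (0.4278, 0.2967) 369 mean [0.4275 0.2991 0.0765] circ [0.4279 0.2988 0.0182]
cap s0.96 blue0.00 knob [0.6979 0.0637] disc [697.4  64.7  27.2] ztop 0.055 px [327 302  42  46]
cap s0.92 blue0.67 knob [ 0.573  -0.0324] disc [573.4 -32.9  27. ] ztop 0.055 px [253 221  43  43]
cap s0.83 blue0.00 knob [0.3958 0.0813] disc [395.7  81.4  26.9] ztop 0.056 px [340  81  44  51]
cap s0.76 blue0.70 knob [0.5618 0.0706] disc [562.   70.8  26.9] ztop 0.055 px [330 210  40  42]
cap s0.71 blue0.74 knob [ 0.4444 -0.0435] disc [444.4 -43.4  26.8] ztop 0.056 px [240 124  49  41]
cap s0.57 blue0.78 knob [0.4981 0.0548] disc [498.   55.1  26.7] ztop 0.055 px [317 167  44  46]
```

View pics/w1.png

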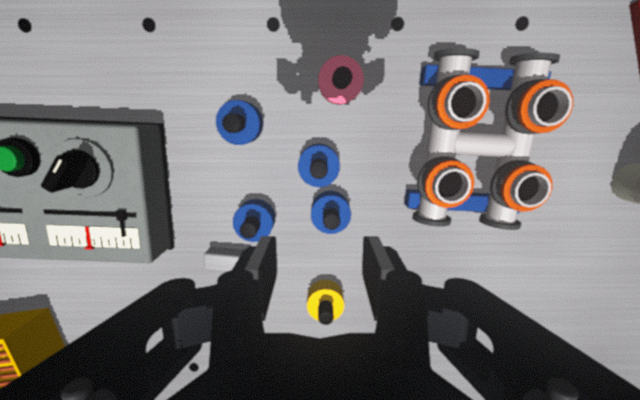

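Cap B at (317,167) in this view is solid blue, at world (.498,.055), so I grasp it first.

Emit:
apply_moves(deltas=[[0.5,[0.65,0,19],[0,0,0]],[0.5,[0.65,0,19],[0,0,0]],[0.5,[0.65,0,19],[0,0,0]],[0.5,[0.65,0,19],[0,0,0]],[0.5,[0.65,0,19],[0,0,0]],[0.5,[0.65,0,19],[0,0,0]],[0.5,[0.65,0,21.2],[0,0,0]],[0.5,[0.65,0,21.2],[0,0,0]],[0.5,[0.65,0,21.2],[0,0,0]]])

```text
clock: 3.78
eef_pos: [0.4983, 0.0576, 0.0352]
tcp_rot: [-0.001, 1.0, 0.0, 0.0]
wrist_force: [-0.6, 0.1, -0.3]
grip_width: 0.0429
grasp_force: 0.0
```

Emit:
apply_moves(deltas=[[0.1,[0,0,0],[0,0,0]],[0.1,[0,0,0],[0,0,0]],[0.1,[0,0,0],[0,0,0]],[0.1,[0,0,0],[0,0,0]],[0.1,[0,0,0],[0,0,0]],[0.1,[0,0,0],[0,0,0]]], grip_force=60)

```text
clock: 4.28
eef_pos: [0.4983, 0.0566, 0.0339]
tcp_rot: [0.0, 1.0, 0.0, 0.0]
wrist_force: [1.0, 0.0, -0.2]
grip_width: 0.0088
grasp_force: 0.0
```

Emit:
apply_moves(deltas=[[0.1,[0,0,-4],[0,0,0]],[0.1,[0,0,-8],[0,0,0]],[0.1,[0,0,-12],[0,0,0]],[0.1,[0,0,-12],[0,0,0]]])

```text
clock: 4.62
eef_pos: [0.5015, 0.0568, 0.1634]
tcp_rot: [0.0, 1.0, 0.0, 0.007]
wrist_force: [0.6, 0.1, 0.5]
grip_width: 0.0085
grasp_force: 0.0
```

```bash
python3 - <<'E'
from h import *
st();f=grab('wrist','w2'); caps('wrist',f); to(.4279,.2988,.152)
E
```

```text
t4.62 tcp [0.5015 0.0568 0.1634] yaw 89.98 tilt [0.0142 0.0007] q [ 0.05 -0.18  1.57  0.    1.74 -1.53] F [0.6 0.1 0.5] w 0.0085 gf 0.0
cap s0.76 blue0.00 knob [0.3959 0.081 ] disc [395.7  81.1  26.9] ztop 0.056 px [347  71  58  62]
cap s0.74 blue0.67 knob [ 0.5734 -0.0327] disc [573.2 -32.8  27. ] ztop 0.055 px [238 244  54  56]
cap s0.73 blue0.85 knob [0.5301 0.0627] disc [561.8  70.3  26.9] ztop 0.055 px [331 231  52  51]
cap s0.73 blue0.71 knob [ 0.4447 -0.0436] disc [444.4 -43.7  27.1] ztop 0.056 px [219 124  62  52]
cap s0.63 blue0.77 knob [0.4977 0.055 ] disc [498.1  55.   26.9] ztop 0.056 px [316 179  52  56]
cap s0.56 blue0.00 knob [0.5885 0.0586] disc [682.3  54.3  19.2] ztop 0.028 px [320 323  34  29]
t4.72 tcp [0.4994 0.0567 0.1562] yaw 89.97 tilt [0.005  0.0002] q [ 0.05 -0.18  1.58  0.    1.74 -1.53] F [-0.4 -0.4 -0.2] w 0.0085 gf 0.0
tool shift cm [ 7.16 24.21  0.39]
```

View pics/w2.png

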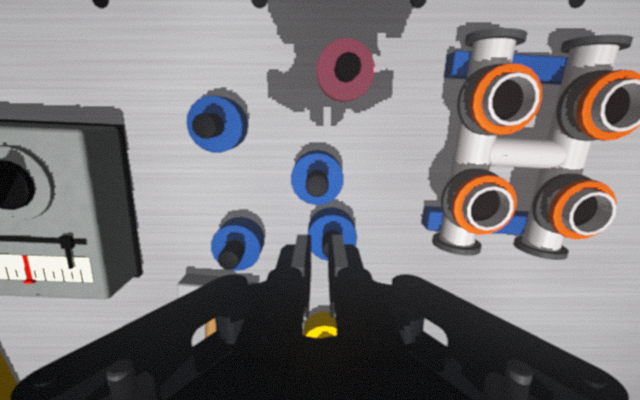

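The fingers shut to 8.5 mm and the cap at (316,179) did not move, so the grasp missed. I'll check where the camera puts the TCP relative to the fingertips.

```bash
python3 - <<'E'
from h import *
s,R=st();f=grab('wrist');print('tcp px',pix(f,s['eef_pos']),'tcp+15mm toolx',pix(f,s['eef_pos']+R@[.015,0,0]),'cam pos',-np.array(f['R']).T@f['t'])
P,u,v=pts(f); m=(P[:,2]>.12)&(abs(P[:,1]-s['eef_pos'][1])<.03)
q=P[m];o=np.argsort(q[:,2])[:400]
print('lowest hand pts',np.round(np.percentile(q[o],[0,10,50,90,100],axis=0),4).tolist())
for z in (.16,.165,.17,.175,.18,.185,.19,.2):
    k=q[abs(q[:,2]-z)<.0025]; 
    if len(k): print(z,len(k),k.min(0).round(4),k.max(0).round(4))
for c in('top','side'):
    f=grab(c); P,u,v=pts(f); m=(P[:,2]>.135)&(np.hypot(P[:,0]-.5,P[:,1]-.057)<.06);q=P[m]
    print(c,len(q),q[np.argsort(q[:,2])[:6]].round(4).tolist(), 'tcppx',np.round(pix(f,s['eef_pos'])))
    cv2.imwrite(f'pics/{c}1c.png',0*0+cv2.resize(f['frame'][130:270,250:450,::-1],None,fx=2,fy=2))
cv2.imwrite('pics/ts.png',np.hstack([cv2.imread('pics/top1c.png'),cv2.imread('pics/side1c.png')]))
E
```

```text
t4.72 tcp [0.4994 0.0567 0.1562] yaw 89.97 tilt [0.005  0.0002] q [ 0.05 -0.18  1.58  0.    1.74 -1.53] F [-0.4 -0.4 -0.2] w 0.0085 gf 0.0
tcp px (np.float64(319.0999415203043), np.float64(234.25073735491924)) tcp+15mm toolx (np.float64(319.1302924409213), np.float64(209.51207905549612)) cam pos [0.43290737 0.05649655 0.32272658]
lowest hand pts [[0.4874, 0.0391, 0.1788], [0.4878, 0.0432, 0.1828], [0.4885, 0.0611, 0.1885], [0.4999, 0.0705, 0.192], [0.5098, 0.0747, 0.1928]]
0.18 35 [0.4956 0.0525 0.1788] [0.5054 0.0612 0.1824]
0.185 127 [0.4875 0.0408 0.1826] [0.5098 0.0728 0.1875]
0.19 222 [0.4874 0.0391 0.1875] [0.4928 0.0747 0.1924]
0.2 337 [0.4874 0.039  0.1975] [0.5102 0.0747 0.2025]
top 2745 [[0.4866, 0.0176, 0.2276], [0.4865, 0.0938, 0.2278], [0.486, 0.0963, 0.2312], [0.4859, 0.0887, 0.2325], [0.4857, 0.0912, 0.2334], [0.4857, 0.0229, 0.234]] tcppx [324. 215.]
side 2947 [[0.4922, 0.0488, 0.1775], [0.5001, 0.0456, 0.1776], [0.4901, 0.0594, 0.1804], [0.5095, 0.0463, 0.1816], [0.4881, 0.0623, 0.1825], [0.4879, 0.045, 0.1828]] tcppx [305. 180.]
```

View pics/ts.png

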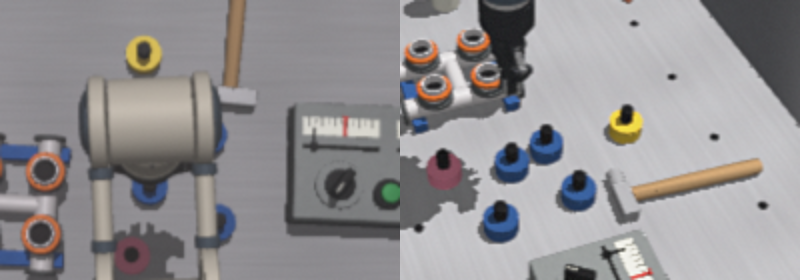

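The visible finger ends sit about 22 mm above the reported TCP, at z .178 against .156. That explains the miss: the fingers closed just above the knob. x and y agree. I'll go about 22 mm deeper and watch the force.

Emit:
apply_moves(deltas=[[0.5,[0.1,-0.15,0],[0,0,0]],[0.5,[0.1,-0.15,3],[0,0,0]],[0.5,[0.1,-0.15,6],[0,0,0]],[0.5,[0.1,-0.15,9],[0,0,0]],[0.5,[0.1,-0.15,12],[0,0,0]],[0.5,[0.1,-0.15,12.8],[0,0,0]],[0.5,[0.1,-0.15,13.5],[0,0,0]],[0.5,[0.1,-0.15,14],[0,0,0]],[0.5,[0.1,-0.15,14],[0,0,0]]])

```text
clock: 5.62
eef_pos: [0.4974, 0.0551, 0.0138]
tcp_rot: [0.0, 1.0, -0.0, 0.0]
wrist_force: [0.6, -0.9, 0.7]
grip_width: 0.0428
grasp_force: 0.0
```

```bash
python3 - <<'E'
from h import *
print(bot.grip_point_offset)
s,R=st();f=grab('wrist')
P,u,v=pts(f); m=(P[:,2]>.022)&(abs(P[:,0]-s['eef_pos'][0])<.02)&(abs(abs(P[:,1]-s['eef_pos'][1])-.025)<.012)
q=P[m];o=np.argsort(q[:,2])[:300];print(np.round(np.percentile(q[o],[0,10,50,90],axis=0),4).tolist())
E
```

```text
-0.0187
t5.62 tcp [0.4974 0.0551 0.0138] yaw 89.98 tilt [ 0.0002 -0.    ] q [ 0.04 -0.13  1.79 -0.    1.48 -1.53] F [ 0.6 -0.9  0.7] w 0.0428 gf 0.0
[[0.4774, 0.0287, 0.022], [0.4812, 0.0333, 0.0251], [0.4943, 0.0408, 0.0256], [0.5103, 0.0763, 0.0258]]
```

Emit:
apply_moves(deltas=[[0.1,[0,0,0.3],[0,0,0]],[0.1,[0,0,0.3],[0,0,0]],[0.1,[0,0,0.3],[0,0,0]],[0.1,[0,0,0.3],[0,0,0]],[0.1,[0,0,0.3],[0,0,0]],[0.1,[0,0,0.3],[0,0,0]]], grip_force=60)

```text
clock: 6.17
eef_pos: [0.498, 0.0551, 0.0118]
tcp_rot: [0.0, 1.0, -0.0, 0.001]
wrist_force: [0.4, -1.6, 6.1]
grip_width: 0.0198
grasp_force: 58.7
```

Emit:
apply_moves(deltas=[[0.1,[0,0,-4],[0,0,0]],[0.1,[0,0,-8],[0,0,0]],[0.1,[0,0,-12],[0,0,0]],[0.1,[0,0,-15],[0,0,0]],[0.1,[0,0,-15],[0,0,0]],[0.1,[0,0,-15],[0,0,0]]])

```text
clock: 6.67
eef_pos: [0.498, 0.0553, 0.1625]
tcp_rot: [0.0, 1.0, 0.0, 0.002]
wrist_force: [-0.0, 0.5, -2.0]
grip_width: 0.0198
grasp_force: 59.2
```

```bash
python3 - <<'E'
from h import *
s,R=st();f=grab('wrist','w3');P,u,v=pts(f)
e=s['eef_pos'];m=(np.hypot(P[:,0]-e[0],P[:,1]-e[1])<.04)&(P[:,2]>e[2]-.05)
b=f['frame'][v,u].astype(int);k=m&(b[:,2]>b[:,0]+30)
q=P[k];print(len(q),q.min(0),q.max(0)); 
if len(q)>10: print('circ',cv2.minEnclosingCircle((q[:,:2]*1000).astype(np.float32)))
to(.4279,.2988,e[2])
E
```

```text
t6.67 tcp [0.498  0.0553 0.1625] yaw 89.99 tilt [0.0037 0.0003] q [ 0.04 -0.18  1.57  0.    1.75 -1.53] F [-0.   0.5 -2. ] w 0.0198 gf 59.2
3548 [0.47098561 0.0288784  0.15347667] [0.52394384 0.08150266 0.20595834]
circ ((498.1815490722656, 55.458126068115234), 27.20746421813965)
t6.72 tcp [0.497  0.0552 0.1601] yaw 89.99 tilt [-0.0004  0.0001] q [ 0.04 -0.18  1.58  0.    1.75 -1.53] F [ 0.1 -0.3 -2.1] w 0.0198 gf 59.2
tool shift cm [ 6.92 24.35 -0.24]
```

View pics/w3.png

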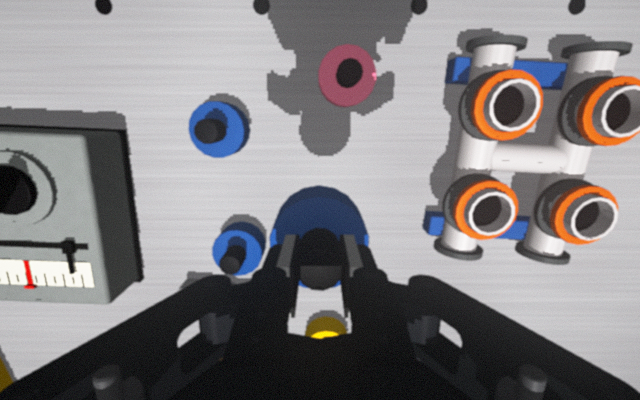

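Cap B is held and centred (cap circle at (498.2, 55.5) mm, grip width 19.8 mm). I carry it to the stub at (.428,.299).

Emit:
apply_moves(deltas=[[0.1,[2,4,-0.5],[0,0,0]],[0.1,[3,8,-0.5],[0,0,0]],[0.1,[4,12,-0.5],[0,0,0]],[0.1,[5,16,-0.5],[0,0,0]],[0.1,[6,20,-0.5],[0,0,0]],[0.1,[6.9,23,-0.5],[0,0,0]],[0.1,[6.9,24.4,-0.5],[0,0,0]],[0.1,[6.9,24.4,-0.5],[0,0,0]],[0.1,[6.9,24.4,-0.5],[0,0,0]]])

```text
clock: 7.47
eef_pos: [0.4275, 0.2988, 0.1632]
tcp_rot: [-0.001, 1.0, -0.001, -0.002]
wrist_force: [0.2, -0.9, -1.4]
grip_width: 0.02
grasp_force: 59.3
```

```bash
cat >> h.py <<'E'
def held(name=None):
    s,R=st();f=grab('wrist',name);P,u,v=pts(f)
    e=s['eef_pos'];b=f['frame'][v,u].astype(int)
    k=(np.hypot(P[:,0]-e[0],P[:,1]-e[1])<.045)&(P[:,2]>e[2]-.02)&(P[:,2]<e[2]+.03)&(b[:,2]>b[:,0]+30)
    q=P[k]
    if len(q)>10:
        c=cv2.minEnclosingCircle((q[:,:2]*1000).astype(np.float32)); print('held cap',np.round(c[0],1),round(c[1],1),'z',q[:,2].min().round(3),'off tcp mm',np.round(np.array(c[0])-e[:2]*1000,1))
    return s,R,f
E
python3 - <<'E'
from h import *
s,R,f=held(); ports(f); ports(grab('top')); to(.428,.299,.112)
E
```

```text
t7.47 tcp [0.4275 0.2988 0.1632] yaw 90.07 tilt [-0.0033 -0.0028] q [ 0.55 -0.12  1.52 -0.    1.75 -1.03] F [ 0.2 -0.9 -1.4] w 0.0200 gf 59.3
held cap [427.6 298.8] 27.0 z 0.152 off tcp mm [ 0.1 -0.1]
port (0.5121, 0.2031) 165 mean [0.4991 0.2074 0.0763] circ [0.5123 0.2053 0.018 ]
port (0.5166, 0.2923) 180 mean [0.5293 0.2982 0.0763] circ [0.5181 0.2951 0.0178]
port (0.4215, 0.2069) 466 mean [0.4227 0.2097 0.0763] circ [0.4232 0.2099 0.0183]
port (0.4278, 0.2967) 181 mean [0.4137 0.3003 0.0765] circ [0.4276 0.2995 0.018 ]
port (0.5121, 0.2031) 29 mean [0.5133 0.2019 0.078 ] circ [0.5121 0.2038 0.0184]
port (0.5166, 0.2923) 23 mean [0.5177 0.2866 0.0777] circ [0.517  0.2935 0.0186]
port (0.4215, 0.2069) 35 mean [0.4268 0.2085 0.0778] circ [0.423  0.2087 0.0183]
t7.57 tcp [0.4283 0.2978 0.1643] yaw 89.92 tilt [-0.0017 -0.0018] q [ 0.54 -0.12  1.51 -0.    1.75 -1.03] F [ 1.5 -0.3 -1.3] w 0.0199 gf 59.3
tool shift cm [0.02 0.13 5.23]
```

Emit:
apply_moves(deltas=[[0.1,[0,0.08,3],[0,0,0]],[0.1,[0,0.08,5.5],[0,0,0]],[0.1,[0,0.08,6.5],[0,0,0]],[0.1,[0,0.08,7.3],[0,0,0]],[0.1,[0,0.08,8],[0,0,0]],[0.1,[0,0.08,8],[0,0,0]]])

```text
clock: 8.07
eef_pos: [0.4282, 0.2993, 0.0849]
tcp_rot: [0.001, 1.0, -0.0, -0.0]
wrist_force: [-0.7, 0.3, -2.3]
grip_width: 0.0194
grasp_force: 59.3
```

```bash
python3 - <<'E'
from h import *
held()
E
```

```text
t8.07 tcp [0.4282 0.2993 0.0849] yaw 89.93 tilt [-0.0008 -0.0006] q [ 0.54 -0.11  1.64 -0.    1.61 -1.02] F [-0.7  0.3 -2.3] w 0.0194 gf 59.3
held cap [428.2 299.4] 27.0 z 0.076 off tcp mm [-0.   0.1]
```

Emit:
apply_moves(deltas=[[0.1,[0,0,0.4],[0,0,0]],[0.1,[0,0,0.8],[0,0,0]],[0.1,[0,0,1.2],[0,0,0]],[0.1,[0,0,1.6],[0,0,0]],[0.1,[0,0,1.75],[0,0,0]],[0.1,[0,0,1.75],[0,0,0]]])

```text
clock: 8.62
eef_pos: [0.4294, 0.3005, 0.0704]
tcp_rot: [0.0, 1.0, 0.001, 0.002]
wrist_force: [-0.3, -2.4, 3.3]
grip_width: 0.0201
grasp_force: 60.2
```

```bash
python3 - <<'E'
from h import *
held()
E
```

```text
t8.62 tcp [0.4294 0.3005 0.0704] yaw 89.99 tilt [0.0037 0.0017] q [ 0.55 -0.1   1.66 -0.    1.58 -1.02] F [-0.3 -2.4  3.3] w 0.0201 gf 60.2
held cap [429.4 300.7] 27.2 z 0.061 off tcp mm [0.  0.2]
```

Emit:
apply_moves(deltas=[[0.1,[0,0,0.15],[0,0,0]],[0.1,[0,0,0.3],[0,0,0]],[0.1,[0,0,0.3],[0,0,0]]])

```text
clock: 8.92
eef_pos: [0.4297, 0.3006, 0.0695]
tcp_rot: [0.0, 1.0, 0.001, 0.003]
wrist_force: [-4.0, -3.9, 14.3]
grip_width: 0.0195
grasp_force: 61.1
```

```bash
python3 - <<'E'
from h import *
held()
E
```

```text
t8.92 tcp [0.4297 0.3006 0.0695] yaw 89.98 tilt [0.005  0.0023] q [ 0.55 -0.1   1.66 -0.    1.57 -1.02] F [-4.  -3.9 14.3] w 0.0195 gf 61.1
held cap [429.3 300.7] 27.0 z 0.061 off tcp mm [-0.4  0.1]
```

Emit:
apply_moves(deltas=[[0.1,[0,0,0.25],[0,0,0]],[0.1,[0,0,0.25],[0,0,0]],[0.1,[0,0,0.25],[0,0,0]]])

```text
clock: 9.22
eef_pos: [0.43, 0.3007, 0.0694]
tcp_rot: [0.0, 1.0, 0.002, 0.003]
wrist_force: [-7.5, -6.6, 24.9]
grip_width: 0.0198
grasp_force: 62.2
```

Emit:
apply_moves(deltas=[[0.5,[0,0,-0.5],[0,0,0]],[0.5,[0,0,-0.5],[0,0,0]],[0.5,[0,0,-0.5],[0,0,0]],[0.5,[0,0,-0.5],[0,0,0]],[0.5,[0,0,-4],[0,0,0]],[0.5,[0,0,-8],[0,0,0]],[0.5,[0,0,-12],[0,0,0]],[0.5,[0,0,-14],[0,0,0]],[0.5,[0,0,-14],[0,0,0]]])

```text
clock: 9.97
eef_pos: [0.4299, 0.3011, 0.2086]
tcp_rot: [0.0, 1.0, 0.002, 0.004]
wrist_force: [0.5, 0.1, 0.4]
grip_width: 0.0426
grasp_force: 0.0
```

```bash
python3 - <<'E'
from h import *
st();f=grab('wrist','w4');caps('wrist',f);g=grab('top');caps('top',g);to(.5618,.0706,.21)
E
```

```text
t9.97 tcp [0.4299 0.3011 0.2086] yaw 89.99 tilt [0.0078 0.0048] q [ 0.55 -0.12  1.43  0.    1.82 -1.02] F [0.5 0.1 0.4] w 0.0426 gf 0.0
cap s0.85 blue0.74 knob [ 0.4445 -0.038 ] disc [444.5 -43.   27.5] ztop 0.055 px [ 32 186  64  43]
cap s0.77 blue0.59 knob [0.5615 0.0721] disc [562.   71.3  27.4] ztop 0.055 px [139 274  53  46]
cap s0.67 blue0.65 knob [ 0.5731 -0.0319] disc [573.2 -31.9  27.6] ztop 0.055 px [ 60 283  64  50]
cap s0.82 blue0.00 knob [0.3948 0.0804] disc [394.2  79.3  25.5] ztop 0.061 px [315 256  18  18]
cap s0.82 blue0.00 knob [0.6974 0.0635] disc [696.5  62.3  26.6] ztop 0.060 px [322 158  18  23]
cap s0.66 blue0.75 knob [ 0.5716 -0.0351] disc [571.1 -33.8  25.7] ztop 0.060 px [357 200  18  20]
cap s0.57 blue0.73 knob [ 0.4434 -0.045 ] disc [442.8 -43.7  25.4] ztop 0.061 px [357 244  18  16]
cap s0.44 blue0.70 knob [0.3812 0.2226] disc None ztop 0.250 px [235 249   6  11]
t10.17 tcp [0.4277 0.2997 0.2003] yaw 89.99 tilt [-0.0029 -0.0018] q [ 0.55 -0.12  1.45 -0.    1.82 -1.02] F [-1.3 -0.8 -0.9] w 0.0429 gf 0.0
tool shift cm [-13.42 -22.91  -0.97]
```

View pics/w4.png

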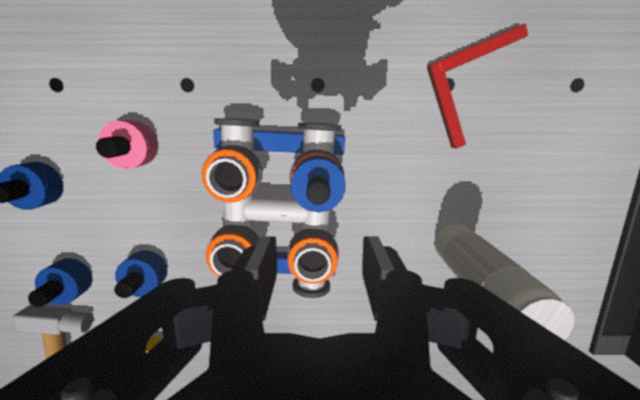

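The first cap sits on its stub at (318,185). Next is cap A at (139,274), world (.562,.071).

Emit:
apply_moves(deltas=[[0.5,[-13.4,-22.9,2],[0,0,0]],[0.5,[-13.4,-22.9,2],[0,0,0]],[0.5,[-13.4,-22.9,2],[0,0,0]],[0.5,[-13.4,-22.9,2],[0,0,0]],[0.5,[-13.4,-22.9,2],[0,0,0]],[0.5,[-13.4,-22.9,2],[0,0,0]],[0.5,[-13.4,-22.9,2],[0,0,0]],[0.5,[-13.4,-22.9,2],[0,0,0]],[0.5,[-13.4,-22.9,2],[0,0,0]],[0.5,[-13.4,-22.9,2],[0,0,0]]])

```text
clock: 11.0
eef_pos: [0.5613, 0.0717, 0.1812]
tcp_rot: [-0.0, 1.0, 0.0, -0.001]
wrist_force: [-0.8, 0.4, 0.8]
grip_width: 0.0426
grasp_force: 0.0
```

```bash
python3 - <<'E'
from h import *
st();f=grab('wrist');_,o=caps('wrist',f);to(.5618,.0706,.0115)
E
```

```text
t11.00 tcp [0.5613 0.0717 0.1812] yaw 90.01 tilt [-0.0025  0.0004] q [ 0.07 -0.    1.37  0.    1.78 -1.5 ] F [-0.8  0.4  0.8] w 0.0426 gf 0.0
cap s0.93 blue0.75 knob [0.5618 0.0707] disc [562.   70.8  26.8] ztop 0.056 px [316 179  50  53]
cap s0.86 blue0.00 knob [0.6975 0.0636] disc [697.7  63.9  26.6] ztop 0.055 px [311 292  45  50]
cap s0.81 blue0.66 knob [0.4305 0.2939] disc [429.9 299.2  26.8] ztop 0.112 px [598  39  84  74]
cap s0.77 blue0.66 knob [ 0.5732 -0.0326] disc [573.6 -33.1  27.2] ztop 0.055 px [224 191  58  48]
cap s0.70 blue0.00 knob [0.4029 0.0813] disc [396.3  80.8  26.7] ztop 0.055 px [330  24  58  42]
t11.10 tcp [0.5615 0.0723 0.1822] yaw 90.09 tilt [-0.0007  0.0003] q [ 0.07 -0.    1.37  0.    1.78 -1.5 ] F [ 0.  -0.2  0.6] w 0.0426 gf 0.0
tool shift cm [-0.04 -0.17 17.07]
```

Emit:
apply_moves(deltas=[[0.5,[-0.05,-0.15,4],[0,0,0]],[0.5,[-0.05,-0.15,8],[0,0,0]],[0.5,[-0.05,-0.15,12],[0,0,0]],[0.5,[-0.05,-0.15,15],[0,0,0]],[0.5,[-0.05,-0.15,16.3],[0,0,0]],[0.5,[-0.05,-0.15,17],[0,0,0]],[0.5,[-0.05,-0.15,17],[0,0,0]],[0.5,[-0.05,-0.15,17],[0,0,0]]])

```text
clock: 11.77
eef_pos: [0.5638, 0.07, 0.0148]
tcp_rot: [-0.0, 1.0, 0.0, 0.002]
wrist_force: [-0.1, -0.4, -0.1]
grip_width: 0.0425
grasp_force: 0.0
```

Emit:
apply_moves(deltas=[[0.1,[0,0,0],[0,0,0]],[0.1,[0,0,0],[0,0,0]],[0.1,[0,0,0],[0,0,0]],[0.1,[0,0,0],[0,0,0]],[0.1,[0,0,0],[0,0,0]],[0.1,[0,0,0],[0,0,0]]])

```text
clock: 12.27
eef_pos: [0.5644, 0.0698, 0.0156]
tcp_rot: [0.0, 1.0, 0.0, 0.002]
wrist_force: [-1.0, 1.8, 7.5]
grip_width: 0.0197
grasp_force: 58.4
```

Emit:
apply_moves(deltas=[[0.1,[0,0,-4],[0,0,0]],[0.1,[0,0,-8],[0,0,0]],[0.1,[0,0,-12],[0,0,0]],[0.1,[0,0,-15],[0,0,0]],[0.1,[0,0,-15],[0,0,0]],[0.1,[0,0,-15],[0,0,0]]])

```text
clock: 12.77
eef_pos: [0.564, 0.0694, 0.166]
tcp_rot: [0.0, 1.0, 0.0, 0.003]
wrist_force: [0.3, -0.9, -2.8]
grip_width: 0.0195
grasp_force: 59.2
```

```bash
python3 - <<'E'
from h import *
held();to(.5180,.2948,.16)
E
```

```text
t12.77 tcp [0.564  0.0694 0.166 ] yaw 89.97 tilt [0.0061 0.0003] q [ 0.06 -0.    1.4  -0.    1.74 -1.51] F [ 0.3 -0.9 -2.8] w 0.0195 gf 59.2
held cap [561.5  69.5] 27.0 z 0.154 off tcp mm [-2.5  0.1]
t12.82 tcp [0.5629 0.0694 0.1632] yaw 89.97 tilt [0.0015 0.    ] q [ 0.06 -0.    1.4  -0.    1.74 -1.51] F [ 0.4  0.8 -2.3] w 0.0192 gf 59.2
tool shift cm [ 4.5  22.54  0.32]
```

Emit:
apply_moves(deltas=[[0.1,[1,4,0],[0,0,0]],[0.1,[2,8,0],[0,0,0]],[0.1,[3,12,0],[0,0,0]],[0.1,[4,16,0],[0,0,0]],[0.1,[4.25,20,0],[0,0,0]],[0.1,[4.25,22.5,0],[0,0,0]],[0.1,[4.25,22.5,0],[0,0,0]],[0.1,[4.25,22.5,0],[0,0,0]],[0.1,[4.25,22.5,0],[0,0,0]]])

```text
clock: 13.57
eef_pos: [0.5196, 0.2936, 0.1605]
tcp_rot: [0.0, 1.0, -0.001, -0.001]
wrist_force: [0.3, -0.8, -1.9]
grip_width: 0.0196
grasp_force: 59.3
```

```bash
python3 - <<'E'
from h import *
s,R,f=held(); ports(f);st()
E
```

```text
t13.57 tcp [0.5196 0.2936 0.1605] yaw 89.98 tilt [-0.0029 -0.0022] q [ 0.46  0.08  1.32 -0.    1.74 -1.11] F [ 0.3 -0.8 -1.9] w 0.0196 gf 59.3
held cap [517.5 293.8] 27.2 z 0.145 off tcp mm [-2.2  0.2]
port (0.5121, 0.2031) 479 mean [0.5128 0.205  0.0763] circ [0.5131 0.2051 0.0182]
port (0.5166, 0.2923) 148 mean [0.5022 0.2947 0.0765] circ [0.5165 0.2946 0.0172]
port (0.4215, 0.2069) 630 mean [0.4231 0.2097 0.0763] circ [0.4236 0.2098 0.0183]
t13.62 tcp [0.52   0.2932 0.1611] yaw 89.93 tilt [-0.0021 -0.0016] q [ 0.46  0.08  1.32 -0.    1.74 -1.11] F [-0.8  0.7 -1.4] w 0.0195 gf 59.3
```

Emit:
apply_moves(deltas=[[0.1,[0,0.1,3],[0,0,0]],[0.1,[0,0.1,5],[0,0,0]],[0.1,[0,0.1,6],[0,0,0]],[0.1,[0,0.1,6.7],[0,0,0]],[0.1,[0,0.1,7.4],[0,0,0]],[0.1,[0,0.1,7.4],[0,0,0]]])

```text
clock: 14.12
eef_pos: [0.5201, 0.2948, 0.0877]
tcp_rot: [0.001, 1.0, -0.0, -0.001]
wrist_force: [0.6, 0.3, -0.5]
grip_width: 0.0199
grasp_force: 43.0
```

```bash
python3 - <<'E'
from h import *
held()
E
```

```text
t14.12 tcp [0.5201 0.2948 0.0877] yaw 89.93 tilt [-0.001  -0.0006] q [ 0.46  0.09  1.44 -0.    1.61 -1.11] F [ 0.6  0.3 -0.5] w 0.0199 gf 43.0
held cap [517.8 295.2] 27.1 z 0.075 off tcp mm [-2.3  0.4]
```

Emit:
apply_moves(deltas=[[0.1,[0,0,0.4],[0,0,0]],[0.1,[0,0,0.8],[0,0,0]],[0.1,[0,0,1.2],[0,0,0]],[0.1,[0,0,1.5],[0,0,0]],[0.1,[0,0,1.7],[0,0,0]],[0.1,[0,0,1.9],[0,0,0]],[0.1,[0,0,1.9],[0,0,0]]])

```text
clock: 14.75
eef_pos: [0.5215, 0.2962, 0.0734]
tcp_rot: [0.0, 1.0, 0.001, 0.002]
wrist_force: [-2.2, -0.2, 8.7]
grip_width: 0.0195
grasp_force: 60.9
```

```bash
python3 - <<'E'
from h import *
held()
E
```

```text
t14.75 tcp [0.5215 0.2962 0.0734] yaw 90.00 tilt [0.0048 0.0022] q [ 0.46  0.1   1.46 -0.    1.58 -1.11] F [-2.2 -0.2  8.7] w 0.0195 gf 60.9
held cap [519.1 296.6] 27.0 z 0.062 off tcp mm [-2.4  0.4]
```

Emit:
apply_moves(deltas=[[0.1,[0,0,0.25],[0,0,0]],[0.1,[0,0,0.45],[0,0,0]],[0.1,[0,0,0.45],[0,0,0]],[0.1,[0,0,0.45],[0,0,0]]])

```text
clock: 15.13
eef_pos: [0.5221, 0.2964, 0.0731]
tcp_rot: [0.0, 1.0, 0.002, 0.004]
wrist_force: [-8.8, -4.9, 26.1]
grip_width: 0.0197
grasp_force: 62.6
```

Emit:
apply_moves(deltas=[[0.5,[0,0,-0.5],[0,0,0]],[0.5,[0,0,-0.5],[0,0,0]],[0.5,[0,0,-0.5],[0,0,0]],[0.5,[0,0,-0.5],[0,0,0]],[0.5,[0,0,-4],[0,0,0]],[0.5,[0,0,-8],[0,0,0]],[0.5,[0,0,-11],[0,0,0]],[0.5,[0,0,-11],[0,0,0]]])

```text
clock: 15.8
eef_pos: [0.5225, 0.2966, 0.1829]
tcp_rot: [0.0, 1.0, 0.002, 0.005]
wrist_force: [0.0, -0.0, 1.6]
grip_width: 0.0428
grasp_force: 0.0
```

Emit:
apply_moves(deltas=[[0.5,[-5.3,-32.7,0],[0,0,0]],[0.5,[-5.3,-32.7,0],[0,0,0]],[0.5,[-5.3,-32.7,0],[0,0,0]],[0.5,[-5.3,-32.7,0],[0,0,0]],[0.5,[-5.3,-32.7,0],[0,0,0]],[0.5,[-5.3,-32.7,0],[0,0,0]],[0.5,[-5.3,-32.7,0],[0,0,0]],[0.5,[-5.3,-32.7,0],[0,0,0]],[0.5,[-5.3,-32.7,0],[0,0,0]],[0.5,[-5.3,-32.7,0],[0,0,0]]])

```text
clock: 16.63
eef_pos: [0.5729, -0.0336, 0.1736]
tcp_rot: [0.002, 1.0, 0.0, -0.001]
wrist_force: [0.0, -0.6, 0.5]
grip_width: 0.0426
grasp_force: 0.0
```

```bash
python3 - <<'E'
from h import *
st();f=grab('wrist');_,o=caps('wrist',f);to(.5732,-.0328,.013);caps('side')
E
```

```text
t16.63 tcp [ 0.5729 -0.0336  0.1736] yaw 89.75 tilt [-0.0021  0.0004] q [-0.12  0.02  1.36  0.    1.76 -1.68] F [ 0.  -0.6  0.5] w 0.0426 gf 0.0
cap s0.87 blue0.70 knob [ 0.4448 -0.0443] disc [444.5 -44.1  27. ] ztop 0.056 px [306  50  54  61]
cap s0.80 blue0.00 knob [0.4133 0.0804] disc [398.6  86.4  32.1] ztop 0.028 px [440  16  63  27]
cap s0.76 blue0.00 knob [0.5611 0.0009] disc None ztop 0.243 px [417 271  22  28]
t16.73 tcp [ 0.5729 -0.0309  0.1742] yaw 89.99 tilt [-0.0013  0.0008] q [-0.11  0.02  1.36  0.    1.76 -1.68] F [-0.5 -0.2  0.2] w 0.0427 gf 0.0
tool shift cm [-0.05 -0.2  16.12]
cap s0.86 blue0.71 knob [ 0.4457 -0.0446] disc [446.4 -45.7  27.7] ztop 0.056 px [299 239  20  18]
cap s0.84 blue0.75 knob [ 0.5735 -0.0369] disc [572.3 -35.9  27.3] ztop 0.057 px [342 225  19  22]
cap s0.82 blue0.59 knob [0.4293 0.2982] disc [431.3 299.1  27.5] ztop 0.114 px [259 151  19  18]
cap s0.80 blue0.00 knob [0.7005 0.061 ] disc [700.1  62.3  27.5] ztop 0.056 px [365 192  19  22]
cap s0.69 blue0.00 knob [0.3965 0.0792] disc [396.7  78.3  28. ] ztop 0.057 px [272 215  16  18]
cap s0.51 blue0.67 knob [0.5198 0.2932] disc [519.2 294.6  27.6] ztop 0.115 px [285 146  15  18]
cap s0.51 blue0.00 knob [ 0.4805 -0.2861] disc None ztop 0.086 px [348 293  11  10]
```

Emit:
apply_moves(deltas=[[0.5,[0.1,-0.15,4],[0,0,0]],[0.5,[0.1,-0.15,8],[0,0,0]],[0.5,[0.1,-0.15,12],[0,0,0]],[0.5,[0.1,-0.15,14.5],[0,0,0]],[0.5,[0.1,-0.15,15.6],[0,0,0]],[0.5,[0.1,-0.15,16.2],[0,0,0]],[0.5,[0.1,-0.15,16.2],[0,0,0]],[0.5,[0.1,-0.15,16.2],[0,0,0]]])

```text
clock: 17.5
eef_pos: [0.5734, -0.0327, 0.0153]
tcp_rot: [-0.0, 1.0, -0.0, 0.002]
wrist_force: [0.1, 0.3, 0.6]
grip_width: 0.043
grasp_force: 0.0
```

Emit:
apply_moves(deltas=[[0.1,[0,0,0],[0,0,0]],[0.1,[0,0,0],[0,0,0]],[0.1,[0,0,0],[0,0,0]],[0.1,[0,0,0],[0,0,0]],[0.1,[0,0,0],[0,0,0]],[0.1,[0,0,0],[0,0,0]]])

```text
clock: 18.0
eef_pos: [0.5737, -0.0334, 0.0158]
tcp_rot: [0.0, 1.0, -0.0, 0.002]
wrist_force: [0.2, -0.1, 7.3]
grip_width: 0.0196
grasp_force: 58.4
```

Emit:
apply_moves(deltas=[[0.1,[0,0,-4],[0,0,0]],[0.1,[0,0,-8],[0,0,0]],[0.1,[0,0,-12],[0,0,0]],[0.1,[0,0,-16],[0,0,0]],[0.1,[0,0,-16],[0,0,0]],[0.1,[0,0,-16],[0,0,0]]])

```text
clock: 18.5
eef_pos: [0.5738, -0.0333, 0.1775]
tcp_rot: [0.0, 1.0, -0.0, 0.004]
wrist_force: [0.5, -0.3, -2.6]
grip_width: 0.0195
grasp_force: 59.2
```

```bash
python3 - <<'E'
from h import *
held();to(.5129,.2047,.17)
E
```

```text
t18.50 tcp [ 0.5738 -0.0333  0.1775] yaw 89.98 tilt [ 0.0077 -0.0008] q [-0.12  0.01  1.36  0.    1.76 -1.69] F [ 0.5 -0.3 -2.6] w 0.0195 gf 59.2
held cap [573.5 -33.5] 27.1 z 0.166 off tcp mm [-0.3 -0.1]
t18.55 tcp [ 0.5726 -0.0332  0.1743] yaw 89.97 tilt [ 0.0025 -0.0003] q [-0.12  0.01  1.37  0.    1.76 -1.69] F [ 0.   0.2 -2.5] w 0.0192 gf 59.2
tool shift cm [ 5.98 23.79  0.41]
```

Emit:
apply_moves(deltas=[[0.1,[1,4,0.5],[0,0,0]],[0.1,[2,8,0.5],[0,0,0]],[0.1,[3,12,0.5],[0,0,0]],[0.1,[4,16,0.5],[0,0,0]],[0.1,[5,20,0.5],[0,0,0]],[0.1,[6,23.8,0.5],[0,0,0]],[0.1,[6,23.8,0.5],[0,0,0]],[0.1,[6,23.8,0.5],[0,0,0]],[0.1,[6,23.8,0.5],[0,0,0]]])

```text
clock: 19.3
eef_pos: [0.5115, 0.2046, 0.1661]
tcp_rot: [-0.0, 1.0, -0.001, -0.001]
wrist_force: [1.2, -1.0, -1.8]
grip_width: 0.0191
grasp_force: 59.4
```

```bash
python3 - <<'E'
from h import *
s,R,f=held(); ports(f);st()
E
```

```text
t19.30 tcp [0.5115 0.2046 0.1661] yaw 90.02 tilt [-0.0029 -0.0016] q [ 0.32 -0.04  1.44 -0.    1.75 -1.25] F [ 1.2 -1.  -1.8] w 0.0191 gf 59.4
held cap [511.3 204.8] 27.2 z 0.149 off tcp mm [-0.2  0.2]
port (0.5121, 0.2031) 147 mean [0.4975 0.205  0.0764] circ [0.5117 0.2049 0.0173]
port (0.5166, 0.2923) 125 mean [0.5055 0.278  0.0782] circ [0.5193 0.2965 0.0263]
port (0.4215, 0.2069) 563 mean [0.4229 0.2095 0.0765] circ [0.4235 0.2094 0.0182]
port (0.4278, 0.2967) 92 mean [0.4247 0.2763 0.078 ] circ [0.4294 0.3001 0.0262]
t19.35 tcp [0.5119 0.204  0.1665] yaw 89.94 tilt [-0.0023 -0.0013] q [ 0.32 -0.04  1.44 -0.    1.75 -1.25] F [-0.6 -0.7 -1.6] w 0.0191 gf 59.4
```

Emit:
apply_moves(deltas=[[0.1,[-0.1,0.05,3],[0,0,0]],[0.1,[-0.1,0.05,5.5],[0,0,0]],[0.1,[-0.1,0.05,6.5],[0,0,0]],[0.1,[-0.1,0.05,7.2],[0,0,0]],[0.1,[-0.1,0.05,7.9],[0,0,0]],[0.1,[-0.1,0.05,7.9],[0,0,0]]])

```text
clock: 19.85
eef_pos: [0.5132, 0.2048, 0.0884]
tcp_rot: [0.001, 1.0, -0.0, -0.0]
wrist_force: [0.0, 0.1, -1.4]
grip_width: 0.0192
grasp_force: 59.4
```

```bash
python3 - <<'E'
from h import *
held()
E
```

```text
t19.85 tcp [0.5132 0.2048 0.0884] yaw 89.92 tilt [-0.001  -0.0003] q [ 0.32 -0.03  1.56 -0.    1.61 -1.25] F [ 0.   0.1 -1.4] w 0.0192 gf 59.4
held cap [512.8 204.7] 27.0 z 0.076 off tcp mm [-0.4 -0.1]
```

Emit:
apply_moves(deltas=[[0.1,[0,0,0.4],[0,0,0]],[0.1,[0,0,0.8],[0,0,0]],[0.1,[0,0,1.2],[0,0,0]],[0.1,[0,0,1.5],[0,0,0]],[0.1,[0,0,1.7],[0,0,0]],[0.1,[0,0,1.9],[0,0,0]],[0.1,[0,0,2.1],[0,0,0]],[0.1,[0,0,2.1],[0,0,0]]])

```text
clock: 20.57
eef_pos: [0.5149, 0.2057, 0.0736]
tcp_rot: [0.0, 1.0, 0.001, 0.003]
wrist_force: [-5.6, -3.6, 16.7]
grip_width: 0.0196
grasp_force: 61.3
```

```bash
python3 - <<'E'
from h import *
held()
E
```

```text
t20.57 tcp [0.5149 0.2057 0.0736] yaw 89.98 tilt [0.0065 0.0013] q [ 0.32 -0.02  1.58 -0.    1.58 -1.25] F [-5.6 -3.6 16.7] w 0.0196 gf 61.3
held cap [514.2 205.8] 27.1 z 0.061 off tcp mm [-0.7  0.1]
```

Emit:
apply_moves(deltas=[[0.1,[0,0,0.25],[0,0,0]],[0.1,[0,0,0.25],[0,0,0]],[0.1,[0,0,0.25],[0,0,0]]])

```text
clock: 20.87
eef_pos: [0.5153, 0.2058, 0.0734]
tcp_rot: [0.0, 1.0, 0.001, 0.004]
wrist_force: [-9.0, -5.0, 25.9]
grip_width: 0.0192
grasp_force: 62.2
```

Emit:
apply_moves(deltas=[[0.5,[0,0,-0.5],[0,0,0]],[0.5,[0,0,-0.5],[0,0,0]],[0.5,[0,0,-0.5],[0,0,0]],[0.5,[0,0,-0.5],[0,0,0]],[0.5,[0,0,-4],[0,0,0]],[0.5,[0,0,-8],[0,0,0]],[0.5,[0,0,-11],[0,0,0]],[0.5,[0,0,-11],[0,0,0]]])

```text
clock: 21.53
eef_pos: [0.5156, 0.2063, 0.1831]
tcp_rot: [0.0, 1.0, 0.002, 0.005]
wrist_force: [0.6, 0.2, 1.6]
grip_width: 0.0428
grasp_force: 0.0
```

Emit:
apply_moves(deltas=[[0.5,[6.9,-24.8,0],[0,0,0]],[0.5,[6.9,-24.8,0],[0,0,0]],[0.5,[6.9,-24.8,0],[0,0,0]],[0.5,[6.9,-24.8,0],[0,0,0]],[0.5,[6.9,-24.8,0],[0,0,0]],[0.5,[6.9,-24.8,0],[0,0,0]],[0.5,[6.9,-24.8,0],[0,0,0]],[0.5,[6.9,-24.8,0],[0,0,0]],[0.5,[6.9,-24.8,0],[0,0,0]]])

```text
clock: 22.28
eef_pos: [0.4442, -0.0423, 0.175]
tcp_rot: [0.001, 1.0, 0.0, -0.0]
wrist_force: [-0.9, 0.2, -0.6]
grip_width: 0.0425
grasp_force: 0.0
```

```bash
python3 - <<'E'
from h import *
st();f=grab('wrist');_,o=caps('wrist',f);to(.4446,-.0438,.013);caps('side')
E
```

```text
t22.28 tcp [ 0.4442 -0.0423  0.175 ] yaw 89.91 tilt [-0.0005  0.0009] q [-0.17 -0.33  1.67  0.    1.8  -1.74] F [-0.9  0.2 -0.6] w 0.0425 gf 0.0
cap s0.88 blue0.00 knob [0.3955 0.0809] disc [395.7  81.3  27.2] ztop 0.056 px [439 136  60  57]
cap s0.71 blue0.32 knob [0.5247 0.2746] disc None ztop 0.071 px [630 264  14  40]
cap s0.71 blue0.76 knob [ 0.444  -0.0437] disc [444.2 -43.9  26.7] ztop 0.056 px [318 180  53  50]
cap s0.71 blue0.49 knob [0.513  0.2048] disc [513.8 205.1  27.7] ztop 0.113 px [583 263  93  66]
t22.38 tcp [ 0.4444 -0.0412  0.1751] yaw 90.07 tilt [-0.0005  0.0008] q [-0.17 -0.33  1.67  0.    1.8  -1.74] F [-1.   0.6 -0.3] w 0.0428 gf 0.0
tool shift cm [-0.03 -0.27 16.21]
cap s0.76 blue0.00 knob [0.3969 0.0789] disc [396.2  78.5  27.2] ztop 0.057 px [272 215  17  20]
cap s0.73 blue0.72 knob [0.4302 0.2991] disc [430.6 299.9  28.1] ztop 0.115 px [260 151  16  18]
cap s0.69 blue0.75 knob [ 0.4461 -0.0448] disc [445.7 -45.2  27.1] ztop 0.057 px [301 240  17  22]
cap s0.58 blue0.00 knob [0.6983 0.0628] disc [701.   61.5  28.3] ztop 0.056 px [364 193  18  22]
```

Emit:
apply_moves(deltas=[[0.5,[0.1,-0.25,4],[0,0,0]],[0.5,[0.1,-0.25,8],[0,0,0]],[0.5,[0.1,-0.25,12],[0,0,0]],[0.5,[0.1,-0.25,14.5],[0,0,0]],[0.5,[0.1,-0.25,15.7],[0,0,0]],[0.5,[0.1,-0.25,16.2],[0,0,0]],[0.5,[0.1,-0.25,16.2],[0,0,0]],[0.5,[0.1,-0.25,16.2],[0,0,0]]])

```text
clock: 23.15
eef_pos: [0.4444, -0.0448, 0.0155]
tcp_rot: [-0.0, 1.0, -0.0, 0.001]
wrist_force: [-1.0, -0.1, 0.9]
grip_width: 0.043
grasp_force: 0.0
```

Emit:
apply_moves(deltas=[[0.1,[0,0,0],[0,0,0]],[0.1,[0,0,0],[0,0,0]],[0.1,[0,0,0],[0,0,0]],[0.1,[0,0,0],[0,0,0]],[0.1,[0,0,0],[0,0,0]],[0.1,[0,0,0],[0,0,0]]])

```text
clock: 23.65
eef_pos: [0.4446, -0.045, 0.0159]
tcp_rot: [0.0, 1.0, -0.0, 0.002]
wrist_force: [-0.3, 2.5, 6.9]
grip_width: 0.0197
grasp_force: 58.4
```

Emit:
apply_moves(deltas=[[0.1,[0,0,-4],[0,0,0]],[0.1,[0,0,-8],[0,0,0]],[0.1,[0,0,-12],[0,0,0]],[0.1,[0,0,-16],[0,0,0]],[0.1,[0,0,-16],[0,0,0]],[0.1,[0,0,-16],[0,0,0]]])

```text
clock: 24.15
eef_pos: [0.4446, -0.0454, 0.1771]
tcp_rot: [0.0, 1.0, -0.001, 0.003]
wrist_force: [-0.2, 1.7, -1.8]
grip_width: 0.0194
grasp_force: 59.3
```

```bash
python3 - <<'E'
from h import *
held();to(.4233,.2095,.17)
E
```

```text
t24.15 tcp [ 0.4446 -0.0454  0.1771] yaw 89.97 tilt [ 0.0065 -0.0013] q [-0.18 -0.34  1.67 -0.    1.8  -1.75] F [-0.2  1.7 -1.8] w 0.0194 gf 59.3
held cap [444.3 -44.7] 27.0 z 0.165 off tcp mm [-0.3  0.7]
t24.20 tcp [ 0.4435 -0.0452  0.1743] yaw 89.97 tilt [ 0.0019 -0.0005] q [-0.18 -0.33  1.68 -0.    1.8  -1.75] F [ 0.3 -0.1 -2.9] w 0.0194 gf 59.3
tool shift cm [ 2.03 25.47  0.42]
```

Emit:
apply_moves(deltas=[[0.1,[0.3,4,0.5],[0,0,0]],[0.1,[0.6,8,0.5],[0,0,0]],[0.1,[1,12,0.5],[0,0,0]],[0.1,[1.4,16,0.5],[0,0,0]],[0.1,[1.8,20,0.5],[0,0,0]],[0.1,[2,23.5,0.5],[0,0,0]],[0.1,[2,25.4,0.5],[0,0,0]],[0.1,[2,25.4,0.5],[0,0,0]],[0.1,[2,25.4,0.5],[0,0,0]],[0.1,[2,25.4,0.5],[0,0,0]]])

```text
clock: 25.03
eef_pos: [0.4226, 0.2081, 0.1669]
tcp_rot: [0.0, 1.0, -0.001, -0.001]
wrist_force: [-0.3, 0.3, -1.7]
grip_width: 0.0194
grasp_force: 59.4
```

```bash
python3 - <<'E'
from h import *
s,R,f=held(); ports(f);st()
E
```

```text
t25.03 tcp [0.4226 0.2081 0.1669] yaw 89.97 tilt [-0.0026 -0.0017] q [ 0.39 -0.26  1.63 -0.    1.77 -1.18] F [-0.3  0.3 -1.7] w 0.0194 gf 59.4
held cap [422.4 208.9] 27.0 z 0.153 off tcp mm [-0.2  0.8]
port (0.5166, 0.2923) 92 mean [0.4969 0.2847 0.0781] circ [0.5151 0.2946 0.0218]
port (0.4215, 0.2069) 163 mean [0.4083 0.21   0.0764] circ [0.4223 0.2096 0.0177]
port (0.4278, 0.2967) 114 mean [0.4183 0.2794 0.0782] circ [0.4294 0.3001 0.0261]
t25.08 tcp [0.4229 0.2078 0.1674] yaw 89.92 tilt [-0.0018 -0.0013] q [ 0.38 -0.26  1.63 -0.    1.77 -1.18] F [ 0.1  0.2 -0.8] w 0.0193 gf 59.4
```

Emit:
apply_moves(deltas=[[0.1,[-0.05,0.08,3],[0,0,0]],[0.1,[-0.05,0.08,5.5],[0,0,0]],[0.1,[-0.05,0.08,6.5],[0,0,0]],[0.1,[-0.05,0.08,7.3],[0,0,0]],[0.1,[-0.05,0.08,8],[0,0,0]],[0.1,[-0.05,0.08,8],[0,0,0]]])

```text
clock: 25.58
eef_pos: [0.4235, 0.2092, 0.0879]
tcp_rot: [0.001, 1.0, -0.0, -0.0]
wrist_force: [-0.1, -0.3, -0.9]
grip_width: 0.0192
grasp_force: 59.4
```

```bash
python3 - <<'E'
from h import *
held()
E
```

```text
t25.58 tcp [0.4235 0.2092 0.0879] yaw 89.94 tilt [-0.0009 -0.0004] q [ 0.39 -0.25  1.76 -0.    1.63 -1.18] F [-0.1 -0.3 -0.9] w 0.0192 gf 59.4
held cap [423.2 209.8] 27.0 z 0.075 off tcp mm [-0.3  0.6]
```

Emit:
apply_moves(deltas=[[0.1,[0,0,0.4],[0,0,0]],[0.1,[0,0,0.8],[0,0,0]],[0.1,[0,0,1.2],[0,0,0]],[0.1,[0,0,1.5],[0,0,0]],[0.1,[0,0,1.7],[0,0,0]],[0.1,[0,0,1.9],[0,0,0]],[0.1,[0,0,2.1],[0,0,0]],[0.1,[0,0,2.1],[0,0,0]]])

```text
clock: 26.3
eef_pos: [0.4255, 0.2107, 0.0735]
tcp_rot: [-0.0, 1.0, 0.001, 0.003]
wrist_force: [-7.1, -2.6, 20.4]
grip_width: 0.0192
grasp_force: 61.8
```

Emit:
apply_moves(deltas=[[0.1,[0,0,0.25],[0,0,0]],[0.1,[0,0,0.25],[0,0,0]],[0.1,[0,0,0.25],[0,0,0]]])

```text
clock: 26.55
eef_pos: [0.4259, 0.2108, 0.0733]
tcp_rot: [-0.0, 1.0, 0.002, 0.004]
wrist_force: [-10.9, -4.7, 30.9]
grip_width: 0.0195
grasp_force: 62.8
```

```bash
python3 - <<'E'
from h import *
held()
E
```

```text
t26.55 tcp [0.4259 0.2108 0.0733] yaw 90.01 tilt [0.0087 0.0033] q [ 0.39 -0.25  1.78 -0.    1.59 -1.18] F [-10.9  -4.7  30.9] w 0.0195 gf 62.8
held cap [424.9 211.2] 26.9 z 0.061 off tcp mm [-1.1  0.3]
```

Emit:
apply_moves(deltas=[[0.5,[0,0,-0.5],[0,0,0]],[0.5,[0,0,-0.5],[0,0,0]],[0.5,[0,0,-0.5],[0,0,0]],[0.5,[0,0,-0.5],[0,0,0]],[0.5,[0,0,-4],[0,0,0]],[0.5,[0,0,-8],[0,0,0]],[0.5,[0,0,-12],[0,0,0]],[0.5,[0,0,-15],[0,0,0]],[0.5,[0,0,-15],[0,0,0]]])

```text
clock: 27.35
eef_pos: [0.4257, 0.2106, 0.2221]
tcp_rot: [0.0, 1.0, 0.002, 0.005]
wrist_force: [1.1, 0.7, 0.4]
grip_width: 0.0427
grasp_force: 0.0
```

Emit:
apply_moves(deltas=[[0.7,[-9,-30,-2],[0,0,0]],[0.7,[-9,-30,-2],[0,0,0]],[0.7,[-9,-30,-2],[0,0,0]],[0.7,[-9,-30,-2],[0,0,0]],[0.7,[-9,-30,-2],[0,0,0]],[0.7,[-9,-30,-2],[0,0,0]],[0.7,[-9,-30,-2],[0,0,0]],[0.7,[-9,-30,-2],[0,0,0]],[0.7,[-9,-30,-2],[0,0,0]],[0.7,[-9,-30,-2],[0,0,0]]])

```text
clock: 28.18
eef_pos: [0.5135, -0.0913, 0.2334]
tcp_rot: [0.001, 1.0, 0.0, -0.001]
wrist_force: [0.8, 0.1, -0.1]
grip_width: 0.0597
grasp_force: 0.0
```

Emit:
apply_moves(deltas=[[0.7,[-9,-18,0],[0,0,0]],[0.7,[-9,-18,0],[0,0,0]],[0.7,[-9,-18,0],[0,0,0]],[0.7,[-9,-18,0],[0,0,0]],[0.7,[-9,-18,0],[0,0,0]],[0.7,[-9,-18,0],[0,0,0]],[0.7,[-9,-18,0],[0,0,0]],[0.7,[-9,-18,0],[0,0,0]]])

```text
clock: 28.85
eef_pos: [0.6037, -0.2686, 0.2345]
tcp_rot: [-0.001, 1.0, 0.001, -0.0]
wrist_force: [0.4, 0.0, 0.1]
grip_width: 0.0599
grasp_force: 0.0
```

```bash
python3 - <<'E'
from h import *
st();f=grab('wrist','w5');g=grab('side');caps('side',g)
for q in('left_knob_grip','right_knob_grip','left_mark','right_mark','left_tip','start_top'):
    for r in bot.cut_out('wrist',q)[:3]:
        P,_,_=pts(f,r['mask']);print(q,round(r['score'],2),np.round(r['bbox']).astype(int).tolist(),np.round(np.median(P,0),4))
E
```

```text
t28.85 tcp [ 0.6037 -0.2686  0.2345] yaw 90.07 tilt [-0.001   0.0012] q [-0.47  0.27  0.98  0.    1.89 -2.04] F [0.4 0.  0.1] w 0.0599 gf 0.0
cap s0.73 blue0.71 knob [0.4264 0.2088] disc [425.9 208.8  26.8] ztop 0.114 px [269 171  19  18]
cap s0.71 blue0.79 knob [0.513  0.1974] disc [515.6 203.3  27.3] ztop 0.105 px [296 168  17  19]
cap s0.62 blue0.00 knob [0.6994 0.0625] disc [700.1  62.   27.8] ztop 0.056 px [363 193  19  25]
cap s0.52 blue0.00 knob [0.3968 0.0765] disc [398.2  76.1  26.8] ztop 0.058 px [273 215  13  19]
cap s0.46 blue0.00 knob [ 0.4939 -0.2172] disc [ 494.1 -221.7   18.5] ztop 0.106 px [340 271  16  20]
left_knob_grip 0.71 [374, 69, 42, 52] [ 0.4943 -0.2172  0.0737]
right_knob_grip 0.65 [230, 66, 54, 46] [ 0.4902 -0.3532  0.0738]
right_mark 0.67 [259, 152, 9, 28] [ 0.5763 -0.3363  0.0599]
left_tip 0.61 [402, 137, 12, 29] [ 0.5531 -0.1818  0.0638]
left_tip 0.29 [302, 57, 31, 31] [ 0.4819 -0.285   0.0804]
start_top 0.79 [302, 57, 29, 30] [ 0.4819 -0.2845  0.0804]
```

View pics/w5.png

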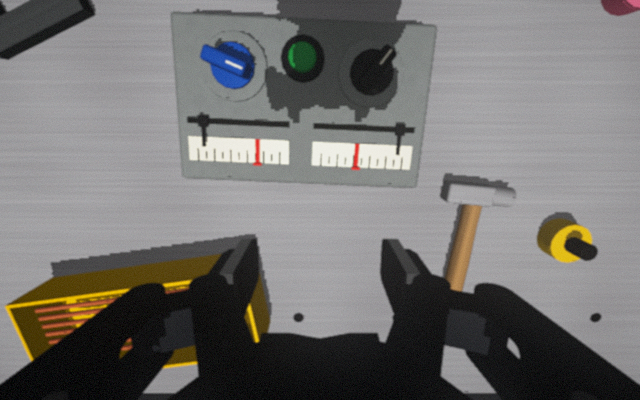

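The view shows the left scale (black knob at (374,69)) with pointer (401,135) and mark (356,155). The right scale (blue knob at (230,66)) has pointer (204,130) and mark (257,152). I'll measure all of these.

```bash
cat >> h.py <<'E'
def panel(f,verbose=True):
    P,u,v=pts(f);b=f['frame'][v,u].astype(int);res={}
    box=(P[:,0]>.42)&(P[:,0]<.62)&(P[:,1]>-.42)&(P[:,1]<-.12)
    top=box&(abs(P[:,2]-.0595)<.004)
    r=cv2.minAreaRect((P[top][:,:2]*1000).astype(np.float32)); bx=cv2.boxPoints(r)
    e=max((bx[1]-bx[0],bx[2]-bx[1]),key=np.linalg.norm); e=e/np.linalg.norm(e); e=e if e[1]>0 else -e
    res['rect']=r; py=e; px=np.array([e[1],-e[0]])   # panel y, panel x
    red=box&(b[:,0]>140)&(b[:,1]<90)&(b[:,2]<90); Y=P[:,:2]@py*1000; X=P[:,:2]@px*1000
    mid=np.array(r[0])@py
    for n,s in(('left',1),('right',-1)):
        k=red&((Y-mid)*s>0); res[n+'_mark']=(Y[k].min()+Y[k].max())/2,np.median(Y[k]); xm=np.median(X[k])
        # pointer: dark pixels just on panel -x side of scale
        d=box&(b.max(1)<70)&((Y-mid)*s>0)&(X<xm-4)&(X>xm-22)&(P[:,2]>.057)&(P[:,2]<.075)
        res[n+'_x']=(xm,d.sum()); 
        xs=np.round((X[d]-xm)/2)*2; res[n+'_tip']=[(int(q),round(float(np.median(Y[d][xs==q])),1),round(float(np.ptp(Y[d][xs==q])),1)) for q in np.unique(xs)]
    for n,c in(('left',(.4943,-.217)),('right',(.4902,-.353))):
        k=box&(P[:,2]>.095)&(np.hypot(P[:,0]-c[0],P[:,1]-c[1])<.035)
        if k.sum()<15: continue
        rr=cv2.minAreaRect((P[k][:,:2]*1000).astype(np.float32)); q=cv2.boxPoints(rr);l=max((q[1]-q[0],q[2]-q[1]),key=np.linalg.norm)
        res[n+'_knob']=np.round(rr[0],1),np.round(rr[1],1),'bar yaw %.1f'%(np.degrees(np.arctan2(l[1],l[0]))%180),'z',P[k][:,2].max().round(4)
    res['py yaw']=np.degrees(np.arctan2(py[1],py[0]))
    for k,x in res.items(): print(k,x)
    return res
E
python3 - <<'E'
from h import *
f=grab('wrist'); st();panel(f)
print('top');panel(grab('top'))
E
```

```text
t29.35 tcp [ 0.6035 -0.27    0.2355] yaw 90.00 tilt [ 0.0005 -0.0003] q [-0.47  0.27  0.98 -0.    1.89 -2.04] F [ 0.3 -0.7 -0.5] w 0.0601 gf 0.0
rect ((525.8736572265625, -286.7867736816406), (268.849853515625, 169.37188720703125), 87.57396697998047)
left_mark (np.float64(-203.2192074508901), np.float64(-203.24708642005936))
left_x (np.float64(592.2830400626617), np.int64(16))
left_tip [(-22, -158.4, 0.6), (-20, -157.6, 1.5), (-18, -158.5, 0.2), (-16, -158.5, 0.3), (-14, -158.2, 0.3), (-12, -159.2, 1.9), (-10, -158.9, 0.1)]
right_mark (np.float64(-312.0320250929784), np.float64(-311.98990168947927))
right_x (np.float64(592.4377935062679), np.int64(27))
right_tip [(-22, -369.2, 2.3), (-20, -368.4, 2.7), (-18, -368.7, 1.5), (-16, -369.1, 1.7), (-14, -369.0, 1.0), (-12, -369.8, 0.7), (-10, -369.0, 0.0)]
left_knob (array([ 493.8, -215.6]), array([14.1, 42.1]), 'bar yaw 142.3', 'z', np.float64(0.1053))
right_knob (array([ 488.1, -355. ]), array([41.7, 14. ]), 'bar yaw 67.4', 'z', np.float64(0.1048))
py yaw 87.573975
top
rect ((525.1484375, -286.43658447265625), (270.2391357421875, 170.42581176757812), 87.46730041503906)
left_mark (np.float64(-203.56035207793266), np.float64(-202.15434071006266))
left_x (np.float64(593.2107295832253), np.int64(0))
left_tip []
right_mark (np.float64(-312.4424064715631), np.float64(-312.0940955557427))
right_x (np.float64(587.702979545844), np.int64(2))
right_tip [(-20, -370.5, 0.0), (-18, -369.8, 0.0)]
left_knob (array([ 482.5, -205.7]), array([49.7, 40. ]), 'bar yaw 10.2', 'z', np.float64(0.5501))
py yaw 87.46728
```

Left pointer has to move −44.8 mm, which is 4.48 rad or 257° clockwise. Right has to move +57.0 mm, which is 327° counter-clockwise. I start with the left knob at (493.8,−215.6) mm, closing at yaw 52.3°.

Emit:
apply_moves(deltas=[[0.5,[10.95,5.45,8],[0,0,37.7]],[0.5,[10.95,5.45,8],[0,0,37.7]],[0.5,[10.95,5.45,8],[0,0,37.7]],[0.5,[10.95,5.45,8],[0,0,37.7]],[0.5,[10.95,5.45,8],[0,0,37.7]],[0.5,[10.95,5.45,8],[0,0,37.7]],[0.5,[10.95,5.45,8],[0,0,37.7]],[0.5,[10.95,5.45,8],[0,0,37.7]],[0.5,[10.95,5.45,8],[0,0,37.7]]])

```text
clock: 30.15
eef_pos: [0.4943, -0.2159, 0.1554]
tcp_rot: [0.323, 0.947, -0.0, 0.0]
wrist_force: [-0.3, -0.0, 0.6]
grip_width: 0.0427
grasp_force: 0.0
```

```bash
python3 - <<'E'
from h import *
f=grab('wrist','w6'); to(.4938,-.2156,.060);panel(f)
E
```

```text
t30.20 tcp [ 0.4943 -0.2159  0.1553] yaw 52.34 tilt [ 0.0004 -0.0002] q [-0.47 -0.08  1.49  0.    1.73 -1.39] F [ 0.3  0.5 -0.1] w 0.0423 gf 0.0
tool shift cm [ 0.06 -0.01  9.53]
rect ((525.869873046875, -286.72607421875), (269.1661682128906, 169.46588134765625), 87.54933166503906)
left_mark (np.float64(-199.11508443786744), np.float64(-202.22530801906063))
left_x (np.float64(577.4309364677564), np.int64(565))
left_tip [(-22, -198.2, 106.2), (-20, -195.5, 108.3), (-18, -191.1, 107.8), (-16, -157.9, 32.4), (-14, -157.6, 3.7), (-12, -157.6, 0.7), (-10, -157.8, 0.7), (-8, -157.9, 0.0), (-6, -157.7, 1.2)]
right_mark (np.float64(-312.1096454442777), np.float64(-311.768295185916))
right_x (np.float64(586.7319427931117), np.int64(2))
right_tip [(-20, -374.6, 0.0), (-18, -376.4, 0.0)]
left_knob (array([ 492.9, -216.3]), array([69., 41.]), 'bar yaw 52.3', 'z', np.float64(0.2822))
py yaw 87.549324
```

Emit:
apply_moves(deltas=[[0.5,[0.06,0,4],[0,0,0]],[0.5,[0.06,0,7],[0,0,0]],[0.5,[0.06,0,8.5],[0,0,0]],[0.5,[0.06,0,9.4],[0,0,0]],[0.5,[0.06,0,9.4],[0,0,0]],[0.1,[0.06,0,9.4],[0,0,0]],[0.1,[0.06,0,9.4],[0,0,0]],[0.1,[0.06,0,9.4],[0,0,0]],[0.1,[0.06,0,9.4],[0,0,0]],[0.1,[0.06,0,9.4],[0,0,0]]], grip_force=40)

```text
clock: 31.03
eef_pos: [0.4946, -0.2162, 0.0634]
tcp_rot: [0.323, 0.946, -0.001, 0.002]
wrist_force: [-0.9, -0.8, 6.1]
grip_width: 0.013
grasp_force: 43.5
```

```bash
python3 - <<'E'
from h import *
st()
E
```

```text
t31.03 tcp [ 0.4946 -0.2162  0.0634] yaw 52.28 tilt [ 0.0032 -0.0021] q [-0.47 -0.06  1.63 -0.    1.56 -1.39] F [-0.9 -0.8  6.1] w 0.0130 gf 43.5
```

Emit:
apply_moves(deltas=[[0.1,[0,0,0],[0,0,7]],[0.1,[0,0,0],[0,0,14]],[0.1,[0,0,0],[0,0,21]],[0.1,[0,0,0],[0,0,28]],[0.1,[0,0,0],[0,0,35]],[0.1,[0,0,0],[0,0,42]],[0.1,[0,0,0],[0,0,49]],[0.1,[0,0,0],[0,0,56]],[0.1,[0,0,0],[0,0,63]],[0.1,[0,0,0],[0,0,70]]])

```text
clock: 31.87
eef_pos: [0.4942, -0.2163, 0.0634]
tcp_rot: [0.809, 0.587, 0.0, 0.002]
wrist_force: [-2.0, -2.5, 7.0]
grip_width: 0.0129
grasp_force: 43.6
```

```bash
python3 - <<'E'
from h import *
s,R=st();print(s['wrist_torque']);g=grab('side','s2')
a=g['frame'][225:345,270:420,::-1];cv2.imwrite('pics/s2c.png',cv2.resize(a,None,fx=4,fy=4,interpolation=cv2.INTER_CUBIC))
E
```

```text
t31.87 tcp [ 0.4942 -0.2163  0.0634] yaw -18.08 tilt [ 0.0025 -0.0024] q [-0.47 -0.06  1.63 -0.    1.56 -0.16] F [-2.  -2.5  7. ] w 0.0129 gf 43.6
[-0.25662337  0.42616581  0.06620161]
```

View pics/s2c.png

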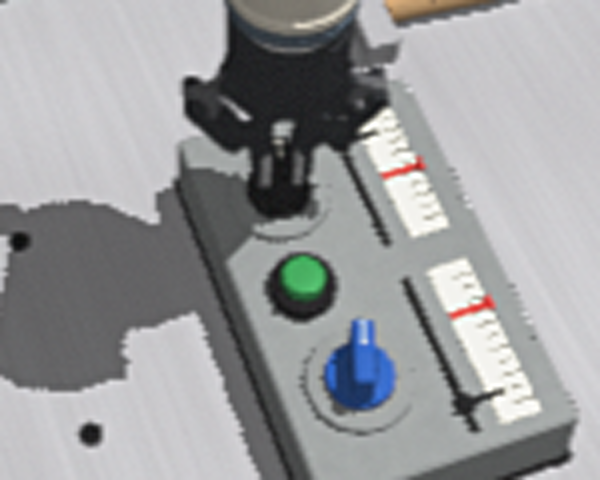

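The left pointer at crop (370,135) is moving towards the red mark. I continue clockwise.

Emit:
apply_moves(deltas=[[0.1,[0,0,0],[0,0,7]],[0.1,[0,0,0],[0,0,14]],[0.1,[0,0,0],[0,0,21]],[0.1,[0,0,0],[0,0,28]],[0.1,[0,0,0],[0,0,35]],[0.1,[0,0,0],[0,0,42]],[0.1,[0,0,0],[0,0,49]],[0.1,[0,0,0],[0,0,56]],[0.1,[0,0,0],[0,0,63]],[0.1,[0,0,0],[0,0,70]]])

```text
clock: 32.75
eef_pos: [0.494, -0.2161, 0.0634]
tcp_rot: [1.0, 0.017, 0.001, 0.001]
wrist_force: [-3.7, 0.3, 7.9]
grip_width: 0.0128
grasp_force: 43.7
```

Emit:
apply_moves(deltas=[[0.1,[0,0,0],[0,0,7]],[0.1,[0,0,0],[0,0,14]],[0.1,[0,0,0],[0,0,21]],[0.1,[0,0,0],[0,0,28]],[0.1,[0,0,0],[0,0,35]],[0.1,[0,0,0],[0,0,42]],[0.1,[0,0,0],[0,0,49]],[0.1,[0,0,0],[0,0,56]],[0.1,[0,0,0],[0,0,60]],[0.1,[0,0,0],[0,0,60]]])

```text
clock: 33.58
eef_pos: [0.4941, -0.2158, 0.0634]
tcp_rot: [0.875, -0.484, 0.001, 0.0]
wrist_force: [-3.0, 1.4, 7.8]
grip_width: 0.013
grasp_force: 43.7
```

Emit:
apply_moves(deltas=[[0.5,[0,0,0],[0,0,0]],[0.5,[0,0,0],[0,0,0]],[0.5,[0,0,0],[0,0,0]],[0.5,[0,0,0],[0,0,0]],[0.5,[0,0,-4],[0,0,0]],[0.5,[0,0,-8],[0,0,0]],[0.5,[0,0,-10],[0,0,0]],[0.5,[0,0,-10],[0,0,-7]],[0.5,[0,0,-10],[0,0,-14]],[0.5,[0,0,-10],[0,0,-20]]])

```text
clock: 34.42
eef_pos: [0.4939, -0.2154, 0.1616]
tcp_rot: [0.947, -0.32, 0.001, 0.0]
wrist_force: [0.4, -0.3, -0.0]
grip_width: 0.0426
grasp_force: 0.0
```

Emit:
apply_moves(deltas=[[0.5,[0,0,0],[0,0,-7]],[0.5,[0,0,0],[0,0,-14]],[0.5,[0,0,0],[0,0,-21]],[0.5,[0,0,0],[0,0,-28]],[0.5,[0,0,0],[0,0,-35]],[0.5,[0,0,0],[0,0,-42]],[0.5,[0,0,0],[0,0,-49]],[0.5,[0,0,0],[0,0,-56]],[0.5,[0,0,0],[0,0,-63]],[0.5,[0,0,0],[0,0,-70]]])

```text
clock: 35.25
eef_pos: [0.4935, -0.2153, 0.1607]
tcp_rot: [0.96, 0.281, -0.0, -0.0]
wrist_force: [0.4, -0.4, -0.5]
grip_width: 0.0425
grasp_force: 0.0
```

Emit:
apply_moves(deltas=[[0.5,[0,0,0],[0,0,-7]],[0.5,[0,0,0],[0,0,-14]],[0.5,[0,0,0],[0,0,-21]],[0.5,[0,0,0],[0,0,-28]],[0.5,[0,0,0],[0,0,-35]],[0.5,[0,0,0],[0,0,-42]],[0.5,[0,0,0],[0,0,-49]],[0.5,[0,0,0],[0,0,-56]],[0.5,[0,0,0],[0,0,-63]],[0.5,[0,0,0],[0,0,-70]]])

```text
clock: 36.08
eef_pos: [0.4936, -0.2153, 0.1607]
tcp_rot: [0.625, 0.781, 0.0, -0.0]
wrist_force: [0.9, 0.7, 0.4]
grip_width: 0.0427
grasp_force: 0.0
```

Emit:
apply_moves(deltas=[[0.5,[0,0,0],[0,0,-7]],[0.5,[0,0,0],[0,0,-14]],[0.5,[0,0,0],[0,0,-20]],[0.5,[0,0,0],[0,0,-20]],[0.5,[0,0,0],[0,0,-20]]])

```text
clock: 36.5
eef_pos: [0.4935, -0.2153, 0.1608]
tcp_rot: [0.484, 0.875, -0.0, -0.0]
wrist_force: [-0.0, -0.6, -0.9]
grip_width: 0.0425
grasp_force: 0.0
```

```bash
python3 - <<'E'
from h import *
f=grab('wrist','w7'); to(.4942,-.2160,.0634);panel(f)
E
```

```text
t36.55 tcp [ 0.4936 -0.2153  0.1609] yaw 32.10 tilt [-0.0002  0.0002] q [-0.47 -0.08  1.48  0.    1.74 -1.03] F [0.3 0.4 0.6] w 0.0428 gf 0.0
tool shift cm [-0.1   0.02  9.75]
rect ((525.9301147460938, -286.4237060546875), (268.4533996582031, 169.16380310058594), 87.4957504272461)
left_mark (np.float64(-184.58445857444053), np.float64(-198.88509133306576))
left_x (np.float64(601.1794450598668), np.int64(6))
left_tip [(-22, -191.7, 0.6), (-20, -191.1, 0.3), (-18, -192.1, 0.1)]
right_mark (np.float64(-311.56450716571464), np.float64(-311.1214611284986))
right_x (np.float64(586.4261755854517), np.int64(0))
right_tip []
left_knob (array([ 493.3, -215.4]), array([68. , 42.2]), 'bar yaw 32.5', 'z', np.float64(0.2877))
py yaw 87.49574
```

Emit:
apply_moves(deltas=[[0.5,[-0.05,0,4],[0,0,0]],[0.5,[-0.05,0,7],[0,0,0]],[0.5,[-0.05,0,8.7],[0,0,0]],[0.5,[-0.05,0,9.75],[0,0,0]],[0.5,[-0.05,0,9.75],[0,0,0]],[0.1,[-0.05,0,9.75],[0,0,0]],[0.1,[-0.05,0,9.75],[0,0,0]],[0.1,[-0.05,0,9.75],[0,0,0]],[0.1,[-0.05,0,9.75],[0,0,0]],[0.1,[-0.05,0,9.75],[0,0,0]]])

```text
clock: 37.38
eef_pos: [0.4947, -0.2165, 0.0659]
tcp_rot: [0.483, 0.876, -0.0, 0.002]
wrist_force: [-2.6, 0.4, 5.8]
grip_width: 0.0127
grasp_force: 43.0
```

Emit:
apply_moves(deltas=[[0.1,[0,0,0],[0,0,7]],[0.1,[0,0,0],[0,0,14]],[0.1,[0,0,0],[0,0,21]],[0.1,[0,0,0],[0,0,28]],[0.1,[0,0,0],[0,0,35]],[0.1,[0,0,0],[0,0,42]],[0.1,[0,0,0],[0,0,49]],[0.1,[0,0,0],[0,0,56.7]],[0.1,[0,0,0],[0,0,56.7]],[0.1,[0,0,0],[0,0,56.7]]])

```text
clock: 38.22
eef_pos: [0.4941, -0.2166, 0.0659]
tcp_rot: [0.841, 0.541, 0.0, 0.001]
wrist_force: [-4.6, 0.3, 7.3]
grip_width: 0.0128
grasp_force: 43.1
```

Emit:
apply_moves(deltas=[[0.5,[0,0,0],[0,0,0]],[0.5,[0,0,0],[0,0,0]],[0.5,[0,0,0],[0,0,0]],[0.5,[0,0,0],[0,0,0]],[0.5,[0,0,-4],[0,0,0]],[0.5,[0,0,-8],[0,0,0]],[0.5,[0,0,-12],[0,0,0]],[0.5,[0,0,-16],[0,0,0]],[0.5,[0,0,-18],[0,0,0]]])

```text
clock: 38.97
eef_pos: [0.4947, -0.2161, 0.2495]
tcp_rot: [0.841, 0.542, 0.002, 0.003]
wrist_force: [0.0, -0.4, 0.7]
grip_width: 0.0424
grasp_force: 0.0
```

Emit:
apply_moves(deltas=[[0.5,[-13.8,7,0],[0,0,0]],[0.5,[-13.8,7,0],[0,0,0]],[0.5,[-13.8,7,0],[0,0,0]],[0.5,[-13.8,7,0],[0,0,0]],[0.5,[-13.8,7,0],[0,0,0]],[0.5,[-13.8,7,0],[0,0,0]],[0.5,[-13.8,7,0],[0,0,0]]])

```text
clock: 39.55
eef_pos: [0.5006, -0.37, 0.2432]
tcp_rot: [0.841, 0.542, 0.0, -0.0]
wrist_force: [-0.1, 0.4, -0.6]
grip_width: 0.0428
grasp_force: 0.0
```

```bash
python3 - <<'E'
from h import *
st();f=grab('wrist','w8'); panel(f)
E
```

```text
t39.55 tcp [ 0.5006 -0.37    0.2432] yaw -24.42 tilt [-0.0003  0.001 ] q [-0.69  0.17  1.08  0.    1.89 -0.27] F [-0.1  0.4 -0.6] w 0.0428 gf 0.0
rect ((526.30615234375, -287.43463134765625), (268.97601318359375, 169.43687438964844), 87.54936218261719)
left_mark (np.float64(-203.02061278474054), np.float64(-203.33336162983787))
left_x (np.float64(594.9517716081996), np.int64(16))
left_tip [(-22, -203.3, 1.9), (-20, -203.5, 0.7), (-18, -203.1, 0.6), (-16, -203.3, 0.7), (-14, -203.0, 0.7), (-12, -202.9, 0.0)]
right_mark (np.float64(-311.8838624673416), np.float64(-312.03808464450924))
right_x (np.float64(592.0559035903866), np.int64(12))
right_tip [(-22, -368.1, 0.0), (-20, -368.7, 1.9), (-18, -368.5, 1.3), (-16, -369.3, 0.0), (-14, -368.7, 0.7)]
left_knob (array([ 494.2, -216.6]), array([40.9, 14.5]), 'bar yaw 65.7', 'z', np.float64(0.1049))
right_knob (array([ 490. , -355.3]), array([69.2, 40.5]), 'bar yaw 3.3', 'z', np.float64(0.3702))
py yaw 87.54935
```

View pics/w8.png

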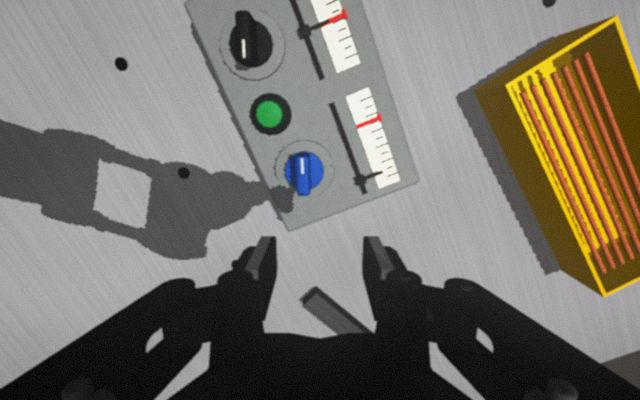

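The left pointer tip is on its mark: tip −203.2, mark −203.2, at (335,20). Now the right knob, 56.8 mm or 325.4° counter-clockwise, starting at closing yaw −22.6°.

Emit:
apply_moves(deltas=[[0.5,[0.85,-1.75,4],[0,0,-1.8]],[0.5,[0.85,-1.75,8],[0,0,-1.8]],[0.5,[0.85,-1.75,10],[0,0,-1.8]],[0.5,[0.85,-1.75,10],[0,0,-1.8]],[0.5,[0.85,-1.75,10],[0,0,-1.8]]])

```text
clock: 40.02
eef_pos: [0.488, -0.3538, 0.1433]
tcp_rot: [0.832, 0.555, -0.0, -0.001]
wrist_force: [-0.7, -0.3, 0.5]
grip_width: 0.0428
grasp_force: 0.0
```

```bash
python3 - <<'E'
from h import *
to(.4881,-.3552,.065);f=grab('wrist')
P,u,v=pts(f); k=(abs(P[:,2]-.102)<.006)&(np.hypot(P[:,0]-.489,P[:,1]+.355)<.035)
r=cv2.minAreaRect((P[k][:,:2]*1000).astype(np.float32));print(r,cv2.boxPoints(r).round().tolist())
E
```

```text
t40.02 tcp [ 0.488  -0.3538  0.1433] yaw -22.52 tilt [-0.0013  0.0013] q [-0.68  0.1   1.33  0.    1.71 -0.29] F [-0.7 -0.3  0.5] w 0.0428 gf 0.0
tool shift cm [-0.13  0.08  7.83]
((488.3052673339844, -355.5386962890625), (41.619956970214844, 13.408611297607422), 68.03469848632812) [[474.0, -372.0], [487.0, -377.0], [502.0, -339.0], [490.0, -334.0]]
```

Emit:
apply_moves(deltas=[[0.5,[-0.13,0.08,3.5],[0,0,0]],[0.5,[-0.13,0.08,6],[0,0,0]],[0.5,[-0.13,0.08,7],[0,0,0]],[0.5,[-0.13,0.08,7.8],[0,0,0]],[0.5,[-0.13,0.08,7.8],[0,0,0]],[0.1,[-0.13,0.08,7.8],[0,0,0]],[0.1,[-0.13,0.08,7.8],[0,0,0]],[0.1,[-0.13,0.08,7.8],[0,0,0]],[0.1,[-0.13,0.08,7.8],[0,0,0]],[0.1,[-0.13,0.08,7.8],[0,0,0]]])

```text
clock: 40.9
eef_pos: [0.4879, -0.3571, 0.0684]
tcp_rot: [0.832, 0.555, -0.0, 0.0]
wrist_force: [-6.2, 3.1, 7.1]
grip_width: 0.0128
grasp_force: 41.3
```

Emit:
apply_moves(deltas=[[0.1,[0,0,0],[0,0,-7]],[0.1,[0,0,0],[0,0,-14]],[0.1,[0,0,0],[0,0,-21]],[0.1,[0,0,0],[0,0,-28]],[0.1,[0,0,0],[0,0,-35]],[0.1,[0,0,0],[0,0,-42]],[0.1,[0,0,0],[0,0,-49]],[0.1,[0,0,0],[0,0,-56]],[0.1,[0,0,0],[0,0,-63]],[0.1,[0,0,0],[0,0,-70]]])

```text
clock: 41.73
eef_pos: [0.4891, -0.3567, 0.0684]
tcp_rot: [0.36, 0.933, 0.0, 0.001]
wrist_force: [-1.1, 4.8, 4.8]
grip_width: 0.0129
grasp_force: 41.2
```

```bash
python3 - <<'E'
from h import *
s,R=st();print(s['wrist_torque'])
E
```

```text
t41.73 tcp [ 0.4891 -0.3567  0.0684] yaw 47.74 tilt [ 0.0025 -0.0004] q [-0.69  0.12  1.44  0.    1.58 -1.52] F [-1.1  4.8  4.8] w 0.0129 gf 41.2
[ 0.83951112  0.172671   -0.06875302]
```

Emit:
apply_moves(deltas=[[0.1,[0,0,0],[0,0,-7]],[0.1,[0,0,0],[0,0,-14]],[0.1,[0,0,0],[0,0,-21]],[0.1,[0,0,0],[0,0,-28]],[0.1,[0,0,0],[0,0,-35]],[0.1,[0,0,0],[0,0,-42]],[0.1,[0,0,0],[0,0,-49]],[0.1,[0,0,0],[0,0,-55]],[0.1,[0,0,0],[0,0,-55]],[0.1,[0,0,0],[0,0,-55]]])

```text
clock: 42.57
eef_pos: [0.4893, -0.3556, 0.0684]
tcp_rot: [-0.109, 0.994, 0.001, 0.001]
wrist_force: [-1.4, 6.2, 6.0]
grip_width: 0.0126
grasp_force: 41.3
```

Emit:
apply_moves(deltas=[[0.5,[0,0,0],[0,0,0]],[0.5,[0,0,0],[0,0,0]],[0.5,[0,0,0],[0,0,0]],[0.5,[0,0,0],[0,0,0]],[0.5,[0,0,-4],[0,0,0]],[0.5,[0,0,-8],[0,0,0]],[0.5,[0,0,-10],[0,0,5]],[0.5,[0,0,-10],[0,0,12]],[0.5,[0,0,-10],[0,0,19]],[0.5,[0,0,-10],[0,0,26]]])

```text
clock: 43.4
eef_pos: [0.4886, -0.3574, 0.1665]
tcp_rot: [0.122, 0.993, -0.001, 0.001]
wrist_force: [0.4, 0.4, 0.3]
grip_width: 0.0429
grasp_force: 0.0
```

Emit:
apply_moves(deltas=[[0.5,[0,0,0],[0,0,7]],[0.5,[0,0,0],[0,0,14]],[0.5,[0,0,0],[0,0,21]],[0.5,[0,0,0],[0,0,28]],[0.5,[0,0,0],[0,0,35]],[0.5,[0,0,0],[0,0,42]],[0.5,[0,0,0],[0,0,49]],[0.5,[0,0,0],[0,0,56]],[0.5,[0,0,0],[0,0,63]],[0.5,[0,0,0],[0,0,70]]])

```text
clock: 44.23
eef_pos: [0.4883, -0.3571, 0.1655]
tcp_rot: [0.669, 0.743, -0.0, 0.0]
wrist_force: [-1.5, -0.3, 0.5]
grip_width: 0.0428
grasp_force: 0.0
```

Emit:
apply_moves(deltas=[[0.5,[0,0,0],[0,0,7]],[0.5,[0,0,0],[0,0,14]],[0.5,[0,0,0],[0,0,21]],[0.5,[0,0,0],[0,0,28]],[0.5,[0,0,0],[0,0,35]],[0.5,[0,0,0],[0,0,42]],[0.5,[0,0,0],[0,0,49]],[0.5,[0,0,0],[0,0,56]],[0.5,[0,0,0],[0,0,63]],[0.5,[0,0,0],[0,0,70]]])

```text
clock: 45.07
eef_pos: [0.4883, -0.3572, 0.1656]
tcp_rot: [0.974, 0.225, -0.0, 0.0]
wrist_force: [-0.4, 0.4, 0.4]
grip_width: 0.0427
grasp_force: 0.0
```

Emit:
apply_moves(deltas=[[0.5,[0,0,0],[0,0,7]],[0.5,[0,0,0],[0,0,14]],[0.5,[0,0,0],[0,0,14]],[0.5,[0,0,0],[0,0,14]]])

```text
clock: 45.4
eef_pos: [0.4883, -0.3571, 0.1655]
tcp_rot: [0.994, 0.11, -0.0, 0.0]
wrist_force: [0.5, -0.3, 0.2]
grip_width: 0.0425
grasp_force: 0.0
```

```bash
python3 - <<'E'
from h import *
to(.4883,-.3552,.068);f=grab('wrist','w9')
P,u,v=pts(f); k=(abs(P[:,2]-.102)<.006)&(np.hypot(P[:,0]-.489,P[:,1]+.355)<.035)
r=cv2.minAreaRect((P[k][:,:2]*1000).astype(np.float32));print(r,cv2.boxPoints(r).round().tolist())
E
```

```text
t45.40 tcp [ 0.4883 -0.3571  0.1655] yaw -77.42 tilt [-0.0001 -0.0001] q [-0.69  0.1   1.29 -0.    1.75  0.66] F [ 0.5 -0.3  0.2] w 0.0425 gf 0.0
tool shift cm [ 0.04 -0.18  9.75]
((488.1701965332031, -355.8104248046875), (41.86468505859375, 13.373602867126465), 12.856778144836426) [[466.0, -354.0], [469.0, -367.0], [510.0, -358.0], [507.0, -345.0]]
```

Emit:
apply_moves(deltas=[[0.5,[0,-0.14,4],[0,0,0]],[0.5,[0,-0.14,7],[0,0,0]],[0.5,[0,-0.14,8.7],[0,0,0]],[0.5,[0,-0.14,9.8],[0,0,0]],[0.5,[0,-0.14,9.8],[0,0,0]],[0.1,[0,-0.14,9.8],[0,0,0]],[0.1,[0,-0.14,9.8],[0,0,0]],[0.1,[0,-0.14,9.8],[0,0,0]],[0.1,[0,-0.14,9.8],[0,0,0]],[0.1,[0,-0.14,9.8],[0,0,0]]])

```text
clock: 46.28
eef_pos: [0.4889, -0.3559, 0.0701]
tcp_rot: [0.994, 0.108, 0.001, 0.001]
wrist_force: [-1.5, 2.6, 7.1]
grip_width: 0.0127
grasp_force: 41.7
```

Emit:
apply_moves(deltas=[[0.1,[0,0,0],[0,0,-7]],[0.1,[0,0,0],[0,0,-14]],[0.1,[0,0,0],[0,0,-21]],[0.1,[0,0,0],[0,0,-28]],[0.1,[0,0,0],[0,0,-35]],[0.1,[0,0,0],[0,0,-42]],[0.1,[0,0,0],[0,0,-49]],[0.1,[0,0,0],[0,0,-56]],[0.1,[0,0,0],[0,0,-63]],[0.1,[0,0,0],[0,0,-70]]])

```text
clock: 47.12
eef_pos: [0.4884, -0.3553, 0.0701]
tcp_rot: [0.75, 0.661, 0.0, 0.001]
wrist_force: [-3.7, 4.7, 7.6]
grip_width: 0.0125
grasp_force: 41.9
```

Emit:
apply_moves(deltas=[[0.1,[0,0,0],[0,0,-7]],[0.1,[0,0,0],[0,0,-14]],[0.1,[0,0,0],[0,0,-21]],[0.1,[0,0,0],[0,0,-28]],[0.1,[0,0,0],[0,0,-35]],[0.1,[0,0,0],[0,0,-42]],[0.1,[0,0,0],[0,0,-49]],[0.1,[0,0,0],[0,0,-56]],[0.1,[0,0,0],[0,0,-63]],[0.1,[0,0,0],[0,0,-70]]])

```text
clock: 47.95
eef_pos: [0.4876, -0.3556, 0.0701]
tcp_rot: [0.236, 0.972, -0.0, 0.0]
wrist_force: [-6.3, 4.5, 8.7]
grip_width: 0.0124
grasp_force: 42.0
```

Emit:
apply_moves(deltas=[[0.1,[0,0,0],[0,0,-7]],[0.1,[0,0,0],[0,0,-14]],[0.1,[0,0,0],[0,0,-21]],[0.1,[0,0,0],[0,0,-28]],[0.1,[0,0,0],[0,0,-35]],[0.1,[0,0,0],[0,0,-40]],[0.1,[0,0,0],[0,0,-40]]])

```text
clock: 48.53
eef_pos: [0.4875, -0.3561, 0.0701]
tcp_rot: [-0.11, 0.994, -0.001, -0.0]
wrist_force: [-6.7, 3.0, 8.4]
grip_width: 0.0128
grasp_force: 42.0
```

Emit:
apply_moves(deltas=[[0.5,[0,0,0],[0,0,0]],[0.5,[0,0,0],[0,0,0]],[0.5,[0,0,0],[0,0,0]],[0.5,[0,0,0],[0,0,0]],[0.5,[0,0,-4],[0,0,0]],[0.5,[0,0,-8],[0,0,0]],[0.5,[0,0,-10],[0,0,5]],[0.5,[0,0,-10],[0,0,12]],[0.5,[0,0,-10],[0,0,19]],[0.5,[0,0,-10],[0,0,26]]])

```text
clock: 49.37
eef_pos: [0.4884, -0.3558, 0.1683]
tcp_rot: [0.122, 0.993, -0.0, 0.001]
wrist_force: [-0.1, -0.2, -0.0]
grip_width: 0.0428
grasp_force: 0.0
```

```bash
python3 - <<'E'
from h import *
st();f=grab('wrist','w10');panel(f)
E
```

```text
t49.37 tcp [ 0.4884 -0.3558  0.1683] yaw 76.04 tilt [ 0.0011 -0.001 ] q [-0.69  0.1   1.29 -0.    1.75 -2.01] F [-0.1 -0.2 -0. ] w 0.0428 gf 0.0
rect ((525.6639404296875, -286.99273681640625), (269.1795654296875, 169.88180541992188), 87.49980163574219)
left_mark (np.float64(-202.15287351322706), np.float64(-202.78131135187982))
left_x (np.float64(597.1458305789531), np.int64(20))
left_tip [(-22, -202.6, 0.7), (-20, -203.3, 1.8), (-18, -202.9, 0.4), (-16, -202.8, 0.8), (-14, -202.8, 0.3)]
right_mark (np.float64(-311.79128642305545), np.float64(-311.7119959968903))
right_x (np.float64(590.4781233782492), np.int64(7))
right_tip [(-22, -315.6, 0.9), (-20, -315.3, 0.0), (-18, -315.6, 0.2), (-16, -315.9, 0.0), (-14, -315.5, 0.0)]
left_knob (array([ 493.5, -216.3]), array([41.7, 14. ]), 'bar yaw 65.4', 'z', np.float64(0.1049))
right_knob (array([ 488.3, -352. ]), array([68.9, 41. ]), 'bar yaw 76.9', 'z', np.float64(0.2952))
py yaw 87.4998
```

Right tip is at −315.55 against mark −311.75, so about 21° is left. I regrasp half a turn back.

Emit:
apply_moves(deltas=[[0.5,[0,0,0],[0,0,7]],[0.5,[0,0,0],[0,0,14]],[0.5,[0,0,0],[0,0,21]],[0.5,[0,0,0],[0,0,28]],[0.5,[0,0,0],[0,0,35]],[0.5,[0,0,0],[0,0,42]],[0.5,[0,0,0],[0,0,49]],[0.5,[0,0,0],[0,0,56]],[0.5,[0,0,0],[0,0,63]],[0.5,[0,0,0],[0,0,70]]])

```text
clock: 50.25
eef_pos: [0.4881, -0.3555, 0.1672]
tcp_rot: [0.668, 0.744, 0.0, -0.0]
wrist_force: [0.3, -0.1, -0.3]
grip_width: 0.0426
grasp_force: 0.0
```

Emit:
apply_moves(deltas=[[0.5,[0,0,0],[0,0,7]],[0.5,[0,0,0],[0,0,14]],[0.5,[0,0,0],[0,0,21]],[0.5,[0,0,0],[0,0,28]],[0.5,[0,0,0],[0,0,35]],[0.5,[0,0,0],[0,0,42]],[0.5,[0,0,0],[0,0,49]],[0.5,[0,0,0],[0,0,56]],[0.5,[0,0,0],[0,0,63]],[0.5,[0,0,0],[0,0,70]]])

```text
clock: 51.08
eef_pos: [0.4881, -0.3555, 0.1672]
tcp_rot: [0.974, 0.227, -0.0, -0.0]
wrist_force: [-0.3, 0.6, -0.5]
grip_width: 0.0428
grasp_force: 0.0
```

Emit:
apply_moves(deltas=[[0.5,[0,0,0],[0,0,7]],[0.5,[0,0,0],[0,0,14]],[0.5,[0,0,0],[0,0,14]],[0.5,[0,0,0],[0,0,14]]])

```text
clock: 51.42
eef_pos: [0.4881, -0.3555, 0.1673]
tcp_rot: [0.994, 0.111, -0.0, -0.0]
wrist_force: [-0.5, -0.3, 0.3]
grip_width: 0.0427
grasp_force: 0.0
```

```bash
python3 - <<'E'
from h import *
to(.4883,-.3556,.070);f=grab('wrist')
P,u,v=pts(f); k=(abs(P[:,2]-.102)<.006)&(np.hypot(P[:,0]-.489,P[:,1]+.355)<.035)
r=cv2.minAreaRect((P[k][:,:2]*1000).astype(np.float32));print(r,cv2.boxPoints(r).round().tolist())
E
```

```text
t51.42 tcp [ 0.4881 -0.3555  0.1673] yaw -77.30 tilt [-0.0003  0.0002] q [-0.69  0.1   1.29 -0.    1.75  0.66] F [-0.5 -0.3  0.3] w 0.0427 gf 0.0
tool shift cm [0.02 0.02 9.73]
((488.4684143066406, -355.77520751953125), (41.401329040527344, 13.38821792602539), 13.090546607971191) [[467.0, -354.0], [470.0, -367.0], [510.0, -358.0], [507.0, -345.0]]
```

Emit:
apply_moves(deltas=[[0.5,[0,0,4],[0,0,0]],[0.5,[0,0,7],[0,0,0]],[0.5,[0,0,8.7],[0,0,0]],[0.5,[0,0,9.8],[0,0,0]],[0.5,[0,0,9.8],[0,0,0]],[0.1,[0,0,9.8],[0,0,0]],[0.1,[0,0,9.8],[0,0,0]],[0.1,[0,0,9.8],[0,0,0]],[0.1,[0,0,9.8],[0,0,0]],[0.1,[0,0,9.8],[0,0,0]]])

```text
clock: 52.3
eef_pos: [0.4889, -0.3559, 0.0721]
tcp_rot: [0.994, 0.108, 0.001, 0.001]
wrist_force: [-1.7, 2.1, 6.5]
grip_width: 0.0123
grasp_force: 40.8
```

Emit:
apply_moves(deltas=[[0.1,[0,0,0],[0,0,-7]],[0.1,[0,0,0],[0,0,-14]],[0.1,[0,0,0],[0,0,-21.2]],[0.1,[0,0,0],[0,0,-21.2]],[0.1,[0,0,0],[0,0,-21.2]]])

```text
clock: 52.72
eef_pos: [0.4889, -0.3556, 0.0721]
tcp_rot: [0.957, 0.29, 0.001, 0.001]
wrist_force: [-1.5, 2.7, 6.7]
grip_width: 0.0126
grasp_force: 40.8
```

Emit:
apply_moves(deltas=[[0.5,[0,0,0],[0,0,0]],[0.5,[0,0,0],[0,0,0]],[0.5,[0,0,0],[0,0,0]],[0.5,[0,0,0],[0,0,0]],[0.5,[0,0,-4],[0,0,0]],[0.5,[0,0,-8],[0,0,0]],[0.5,[-3,0,-12],[0,0,0]],[0.5,[-6,0,-16],[0,0,0]],[0.5,[-6,0,-16],[0,0,0]],[0.5,[-6,0,-16],[0,0,0]]])

```text
clock: 53.55
eef_pos: [0.4375, -0.3911, 0.2349]
tcp_rot: [0.958, 0.288, 0.002, 0.004]
wrist_force: [-0.0, 0.1, 0.2]
grip_width: 0.0428
grasp_force: 0.0
```

```bash
python3 - <<'E'
from h import *
st();f=grab('wrist','w11');panel(f)
for r in bot.cut_out('wrist','start_top')[:2]:
    P,_,_=pts(f,r['mask']);P=P[P[:,2]>.077];print(r['score'],r['bbox'],P.mean(0),cv2.minEnclosingCircle((P[:,:2]*1000).astype(np.float32)))
E
```

```text
t53.55 tcp [ 0.4375 -0.3911  0.2349] yaw -56.58 tilt [ 0.0055 -0.0065] q [-0.79  0.06  1.22 -0.    1.86  0.2 ] F [-0.   0.1  0.2] w 0.0428 gf 0.0Traceback (most recent call last):
  File "<stdin>", line 2, in <module>
  File "h.py", line 62, in panel
    k=red&((Y-mid)*s>0); res[n+'_mark']=(Y[k].min()+Y[k].max())/2,np.median(Y[k]); xm=np.median(X[k])
                                         ~~~~~~~~^^
    return umr_minimum(a, axis, None, out, keepdims, initial, where)
ValueError: zero-size array to reduction operation minimum which has no identity
```

View pics/w11.png

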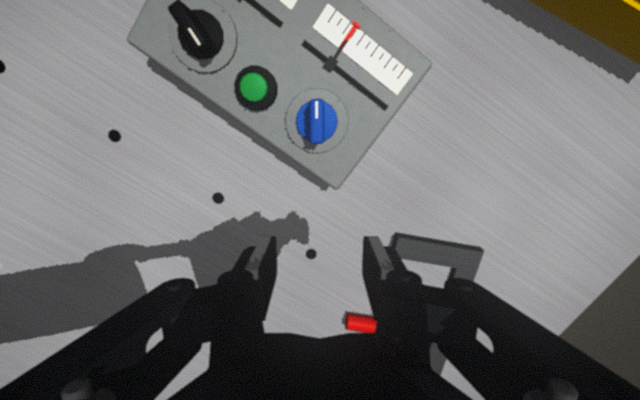

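The right pointer now stands on its red mark at (345,45). I'll shift back to the earlier viewpoint to confirm both scales in numbers and find the button.

Emit:
apply_moves(deltas=[[0,[6.4,1.7,0],[0,0,-7]],[0,[6.4,1.7,0],[0,0,-14]],[0,[6.4,1.7,0],[0,0,-21]],[0,[6.4,1.7,0],[0,0,-28]],[0,[6.4,1.7,0],[0,0,-32]],[0,[6.4,1.7,0],[0,0,-32]],[0,[6.4,1.7,0],[0,0,-32]]])

```text
clock: 54.18
eef_pos: [0.501, -0.3665, 0.2267]
tcp_rot: [0.841, 0.541, -0.0, -0.002]
wrist_force: [-0.4, 1.2, -0.5]
grip_width: -0.0
grasp_force: 0.0
```

```bash
python3 - <<'E'
from h import *
s,R=st();f=grab('wrist','w12');panel(f)
for r in bot.cut_out('wrist','start_top')[:2]:
    P,_,_=pts(f,r['mask']);P=P[P[:,2]>.077];print(r['score'],r['bbox'],P.mean(0),cv2.minEnclosingCircle((P[:,:2]*1000).astype(np.float32)))
to(.482,-.285,.12)
P,u,v=pts(f);e=s['eef_pos'];m=(P[:,2]>e[2]-.01)&(np.hypot(P[:,0]-e[0],P[:,1]-e[1])<.05);q=P[m];print('lowest tip',q[np.argsort(q[:,2])[:5]].round(4).tolist(),e)
E
```

```text
t54.18 tcp [ 0.501  -0.3665  0.2267] yaw -24.50 tilt [-0.0029  0.0028] q [-0.69  0.16  1.12  0.    1.87 -0.26] F [-0.4  1.2 -0.5] w -0.0000 gf 0.0
rect ((526.2860717773438, -287.9981689453125), (267.8079833984375, 169.42347717285156), 87.600341796875)
left_mark (np.float64(-203.41881940228853), np.float64(-203.79230922431668))
left_x (np.float64(595.0095325965987), np.int64(18))
left_tip [(-22, -203.2, 1.4), (-20, -204.0, 1.0), (-18, -204.1, 0.9), (-16, -203.9, 1.0), (-14, -204.0, 0.9), (-12, -203.6, 0.9)]
right_mark (np.float64(-312.55794838152315), np.float64(-312.6494947471194))
right_x (np.float64(596.4278692879169), np.int64(5))
right_tip [(-20, -312.7, 0.4), (-18, -312.5, 0.5), (-16, -312.1, 0.0)]
left_knob (array([ 494.2, -216.4]), array([41.3, 14.3]), 'bar yaw 65.3', 'z', np.float64(0.1052))
right_knob (array([ 489.3, -355.6]), array([37.8, 69.4]), 'bar yaw 160.9', 'z', np.float64(0.3536))
py yaw 87.60034
0.66 [269.8, 118.2, 24.7, 26.4] [ 0.48166507 -0.28552751  0.08028167] ((481.5675048828125, -285.4774475097656), 13.786161422729492)
t54.28 tcp [ 0.5008 -0.367   0.228 ] yaw -24.52 tilt [-0.0017  0.0016] q [-0.69  0.16  1.12  0.    1.87 -0.26] F [0.9 0.6 0.8] w 0.0001 gf 0.0
tool shift cm [ 6.67 -5.09 10.81]
lowest tip [[0.5041, -0.3563, 0.2553], [0.5023, -0.3555, 0.2553], [0.5037, -0.3561, 0.2554], [0.505, -0.3566, 0.2555], [0.5015, -0.355, 0.2555]] [ 0.50099018 -0.36651654  0.22674183]
```

Both pointers are within 0.3 mm of their marks. Next I press the button at (481.6,−285.5) mm with the fingers shut.

Emit:
apply_moves(deltas=[[0,[3.5,-2.5,0],[0,0,0]],[0,[6.65,-5.1,0],[0,0,0]],[0,[6.65,-5.1,4],[0,0,0]],[0,[6.65,-5.1,8],[0,0,0]],[0,[6.65,-5.1,11.5],[0,0,0]],[0,[6.65,-5.1,13.5],[0,0,0]],[0,[6.65,-5.1,14.5],[0,0,0]],[0,[6.65,-5.1,14.5],[0,0,0]]])

```text
clock: 54.95
eef_pos: [0.4804, -0.2849, 0.0814]
tcp_rot: [0.841, 0.541, -0.001, -0.002]
wrist_force: [0.1, -0.0, -0.8]
grip_width: -0.0
grasp_force: 0.0
```

```bash
python3 - <<'E'
from h import *
to(.4816,-.2855,.08)
E
```

```text
t54.95 tcp [ 0.4804 -0.2849  0.0814] yaw -24.48 tilt [-0.0043  0.003 ] q [-0.6  -0.    1.55  0.    1.6  -0.17] F [ 0.1 -0.  -0.8] w -0.0000 gf 0.0
tool shift cm [-0.01  0.13  0.14]
```

Emit:
apply_moves(deltas=[[0,[0,0.1,0.6],[0,0,0]],[0,[0,0.1,1.0],[0,0,0]],[0,[0,0.1,1.4],[0,0,0]],[0,[0,0.1,1.7],[0,0,0]],[0,[0,0.1,1.9],[0,0,0]],[0,[0,0.1,1.9],[0,0,0]]])

```text
clock: 55.45
eef_pos: [0.4827, -0.2863, 0.0655]
tcp_rot: [0.841, 0.542, -0.0, -0.0]
wrist_force: [-0.4, -1.0, -0.8]
grip_width: -0.0
grasp_force: 0.0
```

```bash
python3 - <<'E'
from h import *
st()
E
```

```text
t55.45 tcp [ 0.4827 -0.2863  0.0655] yaw -24.42 tilt [-0.0001  0.0001] q [-0.6   0.01  1.57  0.    1.57 -0.17] F [-0.4 -1.  -0.8] w -0.0000 gf 0.0
```

Emit:
apply_moves(deltas=[[0,[0,-0.1,0.3],[0,0,0]],[0,[0,-0.1,0.5],[0,0,0]],[0,[0,-0.1,0.7],[0,0,0]],[0,[0,-0.1,0.9],[0,0,0]],[0,[0,-0.1,0.9],[0,0,0]]])

```text
clock: 55.87
eef_pos: [0.4818, -0.2858, 0.0562]
tcp_rot: [0.841, 0.542, -0.0, -0.0]
wrist_force: [-0.5, -0.1, 1.1]
grip_width: 0.0003
grasp_force: 0.7
```

```bash
python3 - <<'E'
from h import *
st()
E
```

```text
t55.87 tcp [ 0.4818 -0.2858  0.0562] yaw -24.42 tilt [-0.0001  0.    ] q [-0.6   0.01  1.58 -0.    1.55 -0.17] F [-0.5 -0.1  1.1] w 0.0003 gf 0.7
```

Just touching. I press on in small steps.

Emit:
apply_moves(deltas=[[0,[0,0,0.2],[0,0,0]],[0,[0,0,0.4],[0,0,0]],[0,[0,0,0.6],[0,0,0]],[0,[0,0,0.7],[0,0,0]],[0,[0,0,0.8],[0,0,0]],[0,[0,0,0.8],[0,0,0]]])

```text
clock: 56.37
eef_pos: [0.482, -0.286, 0.0503]
tcp_rot: [0.841, 0.542, 0.0, 0.001]
wrist_force: [-3.6, 2.4, 9.9]
grip_width: 0.0001
grasp_force: 4.8
```

```bash
python3 - <<'E'
from h import *
st()
E
```

```text
t56.37 tcp [ 0.482  -0.286   0.0503] yaw -24.42 tilt [ 0.0009 -0.0007] q [-0.6   0.01  1.59 -0.    1.54 -0.17] F [-3.6  2.4  9.9] w 0.0001 gf 4.8
```

Emit:
apply_moves(deltas=[[0,[0,0,0.2],[0,0,0]],[0,[0,0,0.35],[0,0,0]],[0,[0,0,0.35],[0,0,0]],[0,[0,0,0.35],[0,0,0]]])

```text
clock: 56.7
eef_pos: [0.4822, -0.2861, 0.05]
tcp_rot: [0.841, 0.542, 0.001, 0.001]
wrist_force: [-10.2, 5.9, 23.3]
grip_width: 0.0
grasp_force: 11.7
```

Emit:
apply_moves(deltas=[[0,[0,0,-2],[0,0,0]],[0,[0,0,-5],[0,0,0]],[0,[0,0,-9],[0,0,0]],[0,[0,0,-13],[0,0,0]],[0,[0,0,-17],[0,0,0]],[0,[-6.6,5,-18],[0,0,0]],[0,[-6.6,5,-18],[0,0,0]],[0,[-6.6,5,-18],[0,0,0]],[0,[-6.6,5,-18],[0,0,0]],[0,[-6.6,5,-18],[0,0,0]]])

```text
clock: 57.53
eef_pos: [0.5, -0.3665, 0.2238]
tcp_rot: [0.841, 0.541, -0.0, -0.001]
wrist_force: [-0.1, -1.0, -0.3]
grip_width: 0.0001
grasp_force: 0.0
```

```bash
python3 - <<'E'
from h import *
s,R=st();f=grab('wrist','w13');panel(f)
g=grab('top','t9');caps('top',g);caps('side')
for q in('spray','chip','square'):
    for r in bot.cut_out('side',q)[:1]: print(q,np.round(r['bbox']).astype(int))
cv2.imwrite('pics/t9c.png',cv2.resize(g['frame'][100:320,140:500,::-1],None,fx=2.2,fy=2.2,interpolation=cv2.INTER_CUBIC))
E
```

```text
t57.53 tcp [ 0.5    -0.3665  0.2238] yaw -24.44 tilt [-0.0014  0.0016] q [-0.69  0.15  1.13  0.    1.86 -0.26] F [-0.1 -1.  -0.3] w 0.0001 gf 0.0
rect ((526.1758422851562, -288.8066711425781), (266.1646728515625, 169.34207153320312), 87.59242248535156)
left_mark (np.float64(-203.17252618893497), np.float64(-203.7573819721744))
left_x (np.float64(595.5108706393958), np.int64(21))
left_tip [(-22, -203.5, 1.8), (-20, -203.6, 1.2), (-18, -203.6, 1.7), (-16, -203.7, 1.4), (-14, -203.7, 0.5), (-12, -203.7, 0.0)]
right_mark (np.float64(-312.2659758070813), np.float64(-312.3311784375359))
right_x (np.float64(595.0378088047698), np.int64(7))
right_tip [(-22, -312.5, 1.1), (-20, -312.4, 0.0), (-18, -312.4, 0.5), (-16, -312.8, 0.0), (-14, -312.8, 0.0)]
left_knob (array([ 494.1, -216.3]), array([41.2, 14.6]), 'bar yaw 65.0', 'z', np.float64(0.1052))
right_knob (array([ 489.4, -355.9]), array([37.6, 69.7]), 'bar yaw 163.9', 'z', np.float64(0.3504))
py yaw 87.59242
cap s0.87 blue0.71 knob [0.5131 0.2037] disc [512.3 204.2  26.3] ztop 0.116 px [272 215  19  23]
cap s0.78 blue0.70 knob [0.4237 0.2978] disc [424.3 298.4  26.5] ztop 0.118 px [238 246  18  21]
cap s0.64 blue0.66 knob [0.5184 0.2954] disc [519.  295.6  26.7] ztop 0.118 px [240 211  20  18]
cap s0.62 blue0.76 knob [0.4238 0.2099] disc [424.2 208.8  25.5] ztop 0.118 px [268 247  21  19]
cap s0.52 blue0.00 knob [0.6976 0.0635] disc [696.8  62.7  26.5] ztop 0.059 px [322 157  15  22]
cap s0.49 blue0.00 knob [0.3932 0.0804] disc [394.9  79.5  26.3] ztop 0.063 px [315 256  17  20]
cap s0.65 blue0.00 knob [0.3968 0.0786] disc [398.3  80.9  27.9] ztop 0.056 px [272 214  16  22]
spray [274 113  16  44]
```

View pics/t9c.png

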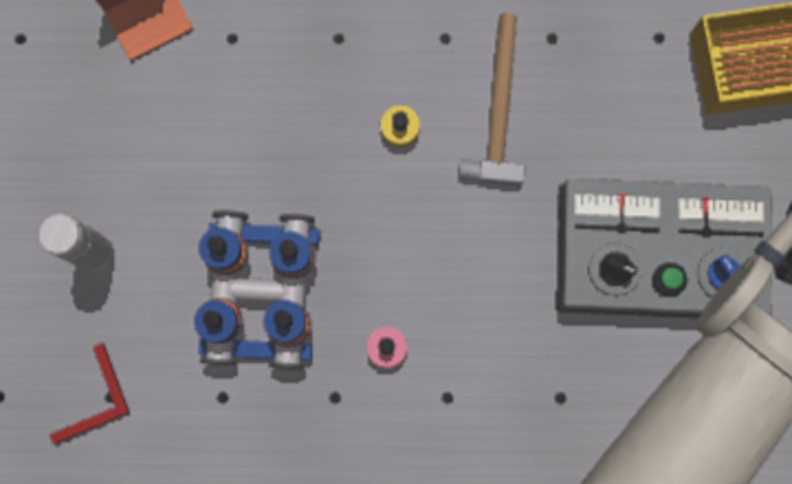

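All four caps are on the stubs at (220,248), (290,252), (215,321) and (285,321), at home height. Both pointers are on red at (622,225) and (706,228), and the bystanders have not moved. The button bottomed after 6 mm with the force climbing to 23 N.

```bash
python3 -c "
from plant import bot
print(bot.hand_in())"
```

```text
the job is handed in; nothing more can be done
None
```

Job handed in: all four blue caps are pressed home on the stubs, both pointers stand within about 0.3 mm of their red marks, and the green button was then pressed right in, with the spray can, hammer and square left in place.

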